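# Swap the magnifier's battery pack in its push-push bay

### The arm

A 6-joint arm with a two-finger parallel gripper is mounted at the origin on the work surface. World frame = base frame: x ahead of the robot, y to its left, z up, the work surface at z = 0. Lengths are in m, angles in rad, forces in N, time in s.
With the tool pointing down it reaches from about 0.35 to 0.775 m from the base axis. Payload 7.3 kg.
Tool frame: the origin (TCP) lies midway between the tips of the shut fingers; the grasp point (between the pads) lies 19 mm behind it (robot.grip_depth is the z of the grasp point in the tool frame, in m); z points along the fingers, y is the line along which they close (so a half turn about z gives the same grasp; the last joint's range is limited). The gripper opens to 92 mm and grips with 3 to 60 N. Pads are 19 mm wide; open, the fingers measure 130 mm over their backs; the gripper's body (75 mm by 190 mm) begins 47 mm behind the grasp point.
Start: joints at [-1.414, 0.342, 1.524, -0, 1.275, -0.146], TCP at [0.157, -0.501, 0.198] pointing down, gripper open.
Joint ranges: [-2.53, 2.53], [-0.77, 2.02], [0.04, 2.7], [-1, 4.14], [0.28, 2.66], [-3.11, 3.11]. Speed limits (rad/s): [2.57, 2.57, 3.14, 3.14, 3.14, 3.14].

### API

Orientations are given as [roll, pitch, yaw] about the fixed x, y, z axes, in that order (R = Rz(yaw) Ry(pitch) Rx(roll)).
In Python, from cell import robot, viewer gives the robot as it stands.
- The arm moves only by the tool step_arm, never from a script. Its argument "increments" is a list of rows, each an object with "delta_pos": the shift along the tool's x, y, z in cm, a list of three; "dr": the turn, a rotation vector about the tool's x, y, z in degrees, a list of three; "fingers": the closure, from -1 (fully open) to 1 (shut), so that 0 is half open. In form: [{"delta_pos": [tx, ty, tz], "dr": [wx, wy, wz], "fingers": fingers}, ...]. A call has exactly 5 rows; each row is the pose to reach, as a shift and turn from the pose commanded when the call began, along the tool's axes at that moment; what a row does not reach only later rows make up. A row lasts 1/8 s, in which the tool goes at most 62.5 mm and 10.7 degrees, less where a joint would pass 70% of its speed; a pose out of reach is approached as far as the arm can. A call with a gripper value outside its range is refused whole. The fingers move at their own pace and stop on an object; "newtons" is the grip in N (left out, the last holds). Time passes only in rows, so rows that repeat a pose let the fingers close, or fill a call up. It gives the time, the measured TCP pose, the force, the opening and the grip force at its end, in the units of the state.
- robot.observe(): the state, without advancing time (a new reading comes with each control period).
- viewer.read_camera(name): name is "scene" or "top" or "wrist"; returns the picture (480x640x3 uint8, red, green, blue); there is no depth.
- viewer.camera_params(name): a dict with "K" (3x3 intrinsics, pixels), "k1" (the pictures are not rectified: a ray, as slopes to the right and down, at radius r is drawn at 1 + k1 r^2 times it, then the intrinsics apply), "T" (4x4, takes a point from camera to world coordinates). Camera axes: x right, y down, z forward; pixel columns grow to the right and rows downward; lengths in m; the calibration is good to about 2 mm. A picture is of the moment at which its call begins: read the wrist's pose just before it. camera_params takes no time and is no camera call; for the wrist camera it gives the pose at the moment of the call.
- robot.hand_in(): hands the job in; it is judged then, once.
The state is a dict: "time": time; "qpos": joint angles; "qvel": joint speeds; "joint_efforts": joint torques, N m; "tool_pos": TCP position; "tool_rot": TCP orientation; "contact_force": force on the tool from outside, world axes, zero at the start; "torque": the same for the moment, N m; "opening": finger opening in m; "grip_force": force on a finger pad.
Only numpy, scipy, OpenCV 4.12 (cv2) and the standard library are available. Lean on these libraries where they do the work, as an engineer would, in place of code of your own. Each camera call takes 0.05 s, during which the arm holds its last target. There are 200 camera calls.

### The job

The magnifier's battery is flat: push the pack that is locked in its power base until the catch lets go and it springs up, lift it out and set it down standing, terminals down, in the empty charger cup. Then take the charged pack that lies on the desk, stand it up and fit it in the bay, terminals down and guide rib in the keyway towards the post, and push it down until the catch holds it. Leave the other things on the desk where they are.

Things in the scene. Friction and masses are not known exactly. Their poses are not given: they have to be found in the camera images.
- bay_mouth (a point): Centre of the bay's mouth, in the flat top of the magnifier's power base (aluminium tower, black bezel), 116 mm over the desk. z up, x towards the lamp post. Bay: straight down, 64 (y) x 38 mm (x), plus a keyway in its +x wall (19 mm wide, 4.5 deep) for the pack's rib; 5 mm lead-in bevel. Tower: 50 mm to -x, 58 mm to +x, 62 mm to each side in y. It stands fixed.
- post_top (a point): Top of the magnifier's black round post, 112 mm from the bay on its +x side, 378 mm over the desk: 24 mm thick, 52 mm at its foot (to 48 mm high). It stands on the base's foot plate, 14 mm high, which runs to 156 mm from the bay on the +x side and 78 mm to each side of it.
- carriage (a joint): Travel of the bay's sprung floor, m, down positive. 0: up; a pack on it stands 29.5 mm out of the mouth. 0.023: held; its top is 6.5 mm over the mouth and a dog stops it being pulled out. Push-push catch: push some 12 mm past held, to the stop (0.0355, pack top 6 mm below the mouth), and let go: an up pack locks, a held one springs up. Takes 5 to 10 N, 14 N at the stop.
- spent_center (a point): Centre of the flat pack, at first held upright in the bay. Both packs are alike: black box, 100 mm long (z: top end +50, brass terminals at -50 mm), 60 wide (y), 34 thick (x), with a guide rib 14 mm wide, 4 mm proud, along the middle of the +x face, and 6 mm deep notches in both narrow sides, 10 to 21 mm from the terminal end. 0.18 to 0.27 kg. Stands on its terminal end.
- fresh_center (a point): Centre of the charged pack, same shape and axes as the flat one. At first it lies flat on the desk, rib up (its x up, centre 17 mm over the desk), its top end (+z) pointing to the robot's left (+y), within about 40 degrees.
- cup_floor (a point): Centre of the floor of the charger's empty cup, 14 mm over the desk; z up. Open on top, 74 (y) x 52 mm (x) inside, walls 5 mm thick and 26 mm tall (rim 40 mm over the desk); a pack stands in it either way round. The grey housing goes on to 87 mm on the +x side, 26 mm high, 100 mm wide. Fixed.
- lens (a point): Centre of the magnifier's lens head, a white ring 165 mm across and 26 mm thick, about 0.39 m over the desk; its arm swings freely about the post. Fixed on the desk: at the left edge a lathe, 190 mm high (x 0.48 to 0.95 m, y from 0.60 m); at the right edge a drawer cabinet, 170 mm high (x 0.48 to 0.68 m, y to -0.58 m).
- tama: teal wooden kendama ball, 60 mm across, resting on its bored hole; origin on the desk under its centre
- small_cup: turned maple small cup piece, 48 mm across at most, 65 mm tall, upright; origin on the desk under its axis
- turning_jig: off-white nylon turning jig, a 68 mm flange with a stepped spigot, 58 mm tall, upright; origin on the desk under its axis
- wax_tin: closed round aluminium wax tin, 62 mm across, 36 mm tall; origin on the desk under its axis
- sanding_block: cork sanding block, 70 x 48 x 22 mm (x, y, z), lying flat; origin on the desk under its centre
- burnisher: agate burnisher with maple handle and brass ferrule, 165 mm long along x (from -82 to +83 mm), 22 mm across, lying; origin on the desk under its middle
- caliper: digital caliper lying flat, 170 mm long along x (+-85 mm), 15 mm high, jaws to 47 mm on the -y side near its -x end, 22 mm on the +y side; origin on the desk under its middle
There are look-alikes about, which are no part of the job. What is shaped like the part that bears fresh_center but red is not meant.

How it is judged:
By the outcome, as a careful person would: the job done as asked, in the order asked, and still so for the second after the job is handed in, with the robot touching nothing.
It also fails if it takes over 72 s, if anything falls off the work surface, if the arm or the gripper's body presses on something with over 40 N, if the wrist force passes 120 N, or if a joint passes its speed limit or range.

## Working session

There is one attempt and no reset: what is moved stays moved. The work goes in short steps, Python scripts to look and compute and a tool call to move; the robot and the scene stay as the last step left them, time stands still between calls to the robot, and variables do not carry over. Pictures are saved under pics/ and viewed, at most 10 in all, crops included, and the job is handed in when it is done.

Besides the shell and the picture viewer there is one more tool, called after "Call:" in YAML: its name, and indented under it one key for each argument. step_arm: Moves the arm, as the interface text tells. Its arguments: {"type":"object","properties":{"increments":{"type":"array"},"newtons":{"type":"number"}},"required":["increments"]}

```bash
mkdir -p pics; ls; python3 - <<'E'
from cell import robot, viewer
import cv2,numpy as np
print(robot.observe())
for n in("scene","top","wrist"):
    p=viewer.camera_params(n); im=viewer.read_camera(n)
    cv2.imwrite(f"pics/{n}0.png",im[:,:,::-1])
    print(n,np.round(p["K"],1).tolist(),p["k1"],np.round(p["T"],4).tolist())
print(robot.grip_depth)
E
```

```text
pics
{'time': 0.0, 'qpos': array([-1.41401171e+00,  3.42726691e-01,  1.52502473e+00,  2.26474641e-06,
        1.27538044e+00, -1.45987821e-01]), 'qvel': array([ 0.00081163,  0.00037932,  0.00010402, -0.00133826, -0.00208529,
        0.00032811]), 'joint_efforts': array([-1.48099913e-03, -4.31247139e+01, -2.44220710e+01,  7.14990450e-02,
        5.59742725e-02, -1.25500501e-04]), 'tool_pos': array([ 0.15649526, -0.50066268,  0.19744024]), 'tool_rot': array([-3.14007014e+00, -2.26050262e-04,  3.02771603e-01]), 'contact_force': array([-0.08324979, -0.28698515,  0.06470252]), 'torque': array([ 0.01680124,  0.00728311, -0.06578053]), 'grip_force': 0.0, 'opening': 0.09163474384748371}
scene [[602.1, 0.0, 324.2], [0.0, 602.1, 236.0], [0.0, 0.0, 1.0]] -0.014174314214188338 [[-0.9651, -0.1765, 0.1937, 0.2416], [-0.2613, 0.7034, -0.661, 0.9313], [-0.0196, -0.6885, -0.725, 1.236], [0.0, 0.0, 0.0, 1.0]]
top [[583.6, 0.0, 316.3], [0.0, 583.6, 241.9], [0.0, 0.0, 1.0]] -0.05078619691103346 [[0.0983, -0.968, 0.2311, 0.1994], [-0.9952, -0.0962, 0.0205, 0.0096], [0.0024, -0.232, -0.9727, 1.5917], [0.0, 0.0, 0.0, 1.0]]
wrist [[373.2, 0.0, 315.5], [0.0, 373.2, 232.0], [0.0, 0.0, 1.0]] -0.06527455590478684 [[0.2985, -0.9139, -0.2752, 0.2311], [-0.9544, -0.2863, -0.0846, -0.4783], [-0.0014, 0.288, -0.9576, 0.3844], [0.0, 0.0, 0.0, 1.0]]
-0.0188
```

View pics/top0.png

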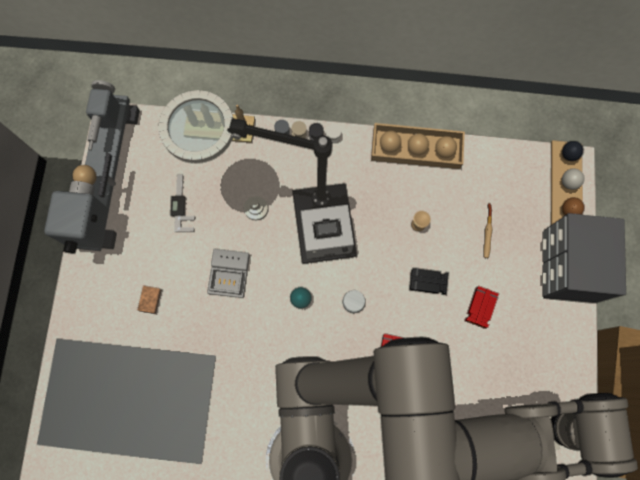

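View pics/scene0.png

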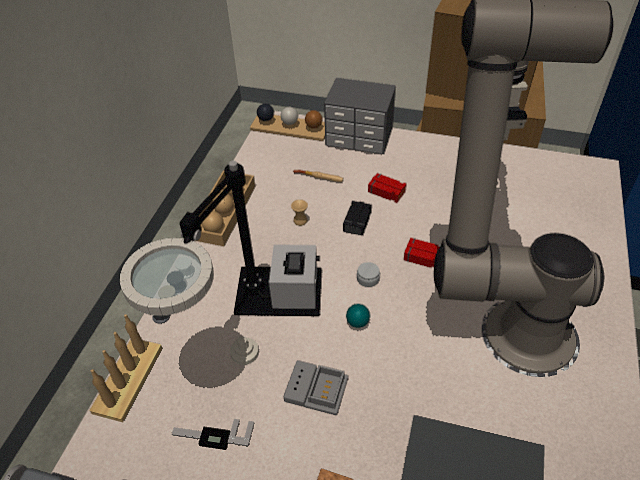

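The top view shows the tower and bay at about (327,228), the post top at (322,145), the charger cup at (228,283), the black fresh pack at (429,281), and red decoys at (482,307) and (390,340). The scene view shows the same layout, with the bay at (294,264), the fresh pack at (357,218) and the cup at (326,388).

```bash
cat > h.py <<'E'
import numpy as np, cv2
from scipy.spatial.transform import Rotation as R
from cell import robot, viewer
def ray(p,uv):
    q=(np.array([*uv,1.0])@np.linalg.inv(p["K"]).T)[:2]; s=q.copy()
    for _ in range(20): s=q/(1+p["k1"]*(s@s))
    d=p["T"][:3,:3]@np.array([*s,1]); return p["T"][:3,3],d/np.linalg.norm(d)
def onz(p,uv,z):
    o,d=ray(p,uv); return (o+d*(z-o[2])/d[2])
def tri(rs):
    A=sum(np.eye(3)-np.outer(d,d) for o,d in rs); b=sum((np.eye(3)-np.outer(d,d))@o for o,d in rs)
    return np.linalg.solve(A,b)
def proj(p,X):
    c=np.linalg.inv(p["T"])@np.array([*X,1]); s=c[:2]/c[2]; s=s*(1+p["k1"]*(s@s)); return (p["K"]@[*s,1])[:2]
def shot(n,f=None):
    p=viewer.camera_params(n); im=viewer.read_camera(n)[:,:,::-1].copy()
    if f: cv2.imwrite(f"pics/{f}.png",im)
    return p,im
def rot(yaw,tilt=0):  # tool down with tool-x heading yaw, then turned about tool y by tilt deg
    return R.from_euler('xyz',[np.pi,0,np.radians(yaw)])*R.from_euler('y',tilt,degrees=True)
def state():
    o=robot.observe(); return np.array(o["tool_pos"]),R.from_euler('xyz',o["tool_rot"]),o
def go(P,Q,frm=None):
    p,q=(state()[:2] if frm is None else frm)
    d=q.inv().apply(np.array(P)-p)*100; w=np.degrees((q.inv()*Q).as_rotvec())
    print("dpos",np.round(d,2).tolist(),"dr",np.round(w,1).tolist(),"rows>=",round(max(np.linalg.norm(d)/6.25,np.linalg.norm(w)/10.7),1))
E
python3 - <<'E'
from h import *
im=cv2.imread("pics/top0.png"); p=viewer.camera_params("top"); ps=viewer.camera_params("scene")
cv2.imwrite("pics/c1.png",cv2.resize(im[130:315,200:460],None,fx=3,fy=3,interpolation=cv2.INTER_CUBIC))
for n,a,z in [("bay",(327,228),.12),("post",(322,145),.378),("cup",(228,283),.03),("fresh",(429,281),.034)]: print(n,onz(p,a,z).round(3))
print(tri([ray(p,(327,228)),ray(ps,(294,264))]))
g=cv2.cvtColor(im,cv2.COLOR_BGR2GRAY)
m=np.zeros_like(g); m[255:305,400:460]=(g[255:305,400:460]<70)*255
c=max(cv2.findContours(m,0,1)[0],key=cv2.contourArea); r=cv2.minAreaRect(c); print(r); B=cv2.boxPoints(r)
print([onz(p,b,.025).round(3).tolist() for b in B])
E
```

```text
bay [0.589 0.017 0.12 ]
post [0.71  0.044 0.378]
cup [0.433 0.269 0.03 ]
fresh [ 0.491 -0.272  0.034]
[0.59028468 0.01656701 0.11190496]
((428.51171875, 280.9154357910156), (37.1312141418457, 21.69118881225586), 7.853313446044922)
[[0.465, -0.22, 0.025], [0.525, -0.224, 0.025], [0.521, -0.325, 0.025], [0.461, -0.32, 0.025]]
```

View pics/c1.png

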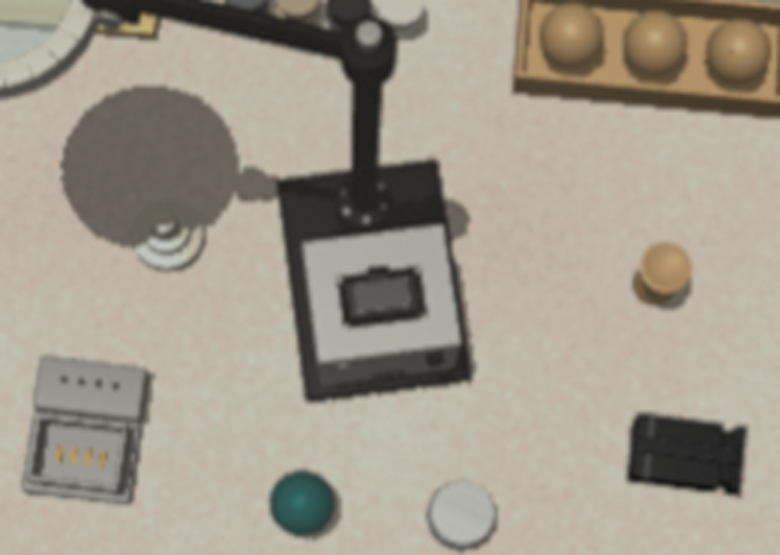

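```bash
python3 - <<'E'
from h import *
im=cv2.imread("pics/top0.png"); p=viewer.camera_params("top"); ps=viewer.camera_params("scene")
f=lambda u,v:(200+u/3-.33,130+v/3-.33)
T=[onz(p,f(*c),.116) for c in [(303,240),(447,224),(465,345),(318,362)]]
print("tower",np.round(T,4).tolist())
ct=np.mean(T,0); ex=(T[0]+T[1]-T[2]-T[3]); y=np.degrees(np.arctan2(ex[1],ex[0])); print(ct-4e-3*ex/np.linalg.norm(ex),y, np.degrees(np.arctan2(*(-(T[1]-T[0])[:2]*[1,-1]))))
print("bezel bay", onz(p,f(382,296),.118))
C=[onz(p,f(*c),.040) for c in [(40,413),(136,423),(130,500),(25,490)]]
print("cup",np.round(C,4).tolist(),np.mean(C,0)); e=(C[0]+C[1]-C[2]-C[3]); print(np.degrees(np.arctan2(e[1],e[0])))
F=[onz(p,f(*c),.034) for c in [(634,414),(746,428),(741,494),(628,482)]]
print("fresh",np.round(F,4).tolist(),np.mean(F,0)); e=(F[0]+F[3]-F[2]-F[1]); print(np.degrees(np.arctan2(e[1],e[0])))
Tt=robot.observe(); q=R.from_euler('xyz',Tt["tool_rot"]); w=viewer.camera_params("wrist")["T"]
print("cam in tool",q.inv().apply(w[:3,3]-Tt["tool_pos"]), q.inv().apply(w[:3,2]))
b=np.array([.589,.017,.116])
print("to above bay, yaw 190 / 10")
go([.53,-0.03,.30],rot(188)); go([.589,.017,.30],rot(8))
E
```

```text
tower [[0.6329, 0.0903, 0.116], [0.66, -0.0343, 0.116], [0.5526, -0.0592, 0.116], [0.525, 0.066, 0.116]]
[0.58871112 0.01481242 0.116     ] 12.8742404826606 -167.70198299301407
bezel bay [0.58858156 0.01648679 0.118     ]
cup [[0.47, 0.3138, 0.04], [0.4695, 0.2263, 0.04], [0.3997, 0.2229, 0.04], [0.3992, 0.3175, 0.04]] [0.43457136 0.27013001 0.04      ]
-0.10808428637720098
fresh [[0.5233, -0.221, 0.034], [0.5204, -0.3232, 0.034], [0.4597, -0.3215, 0.034], [0.4607, -0.2194, 0.034]] [ 0.49100431 -0.27127991  0.034     ]
88.90692586447783
cam in tool [ 0.077914    0.00063228 -0.18684087] [-2.88160872e-01  5.88088602e-06  9.57582013e-01]
to above bay, yaw 190 / 10
dpos [49.69, -33.81, -10.19] dr [0.0, -0.1, -170.7] rows>= 15.9
dpos [56.72, -36.54, -10.19] dr [-0.1, -0.0, 9.3] rows>= 10.9
```

```bash
python3 - <<'E'
from h import *
go([.545,.006,.25],rot(192.6))
E
```

```text
dpos [52.19, -36.79, -5.19] dr [0.0, -0.1, -175.3] rows>= 16.4
```

```bash
cat >> h.py <<'E'
from scipy.spatial.transform import Slerp
def plan(P,Q,n,frm=None):
    p,q=(state()[:2] if frm is None else frm); w=(q.inv()*Q).as_rotvec(); a=(p,q)
    for i in range(1,n+1):
        b=(p+(np.array(P)-p)*i/n, q*R.from_rotvec(w*i/n)); go(*b,frm=a); a=b
E
python3 - <<'E'
from h import *
plan([.545,.006,.25],rot(192.6),4)
E
```

```text
dpos [13.05, -9.2, -1.3] dr [0.0, -0.0, -43.8] rows>= 4.1
dpos [15.78, 2.4, -1.3] dr [0.0, -0.0, -43.8] rows>= 4.1
dpos [9.73, 12.66, -1.31] dr [0.0, -0.0, -43.8] rows>= 4.1
dpos [-1.74, 15.87, -1.31] dr [0.0, -0.0, -43.8] rows>= 4.1
```

Call:
step_arm:
  increments:
    - {"delta_pos": [3,-2,-0.3],"dr": [0,0,-9],"fingers": 1}
    - {"delta_pos": [6,-4.2,-0.6],"dr": [0,0,-19],"fingers": 1}
    - {"delta_pos": [9,-6.4,-0.9],"dr": [0,0,-29],"fingers": 1}
    - {"delta_pos": [12,-8.5,-1.2],"dr": [0,0,-39],"fingers": 1}
    - {"delta_pos": [13,-9.2,-1.3],"dr": [0,0,-44],"fingers": 1}
  newtons: 30

```text
time: 0.78
tool_pos: [0.2542, -0.3729, 0.2112]
tool_rot: [-3.142, -0.0, 1.076]
contact_force: [-0.8, -0.7, -0.3]
opening: 0.0464
grip_force: 0.0
```

Call:
step_arm:
  increments:
    - {"delta_pos": [3.5,0.5,-0.3],"dr": [0,0,-9],"fingers": 1}
    - {"delta_pos": [7,1.1,-0.6],"dr": [0,0,-19],"fingers": 1}
    - {"delta_pos": [10.5,1.6,-0.9],"dr": [0,0,-29],"fingers": 1}
    - {"delta_pos": [14,2.2,-1.2],"dr": [0,0,-39],"fingers": 1}
    - {"delta_pos": [15.8,2.4,-1.3],"dr": [0,0,-44],"fingers": 1}

```text
time: 1.4
tool_pos: [0.3508, -0.246, 0.2242]
tool_rot: [3.141, -0.0, 1.844]
contact_force: [0.0, 0.5, 0.3]
opening: 0.0011
grip_force: 0.0
```

Call:
step_arm:
  increments:
    - {"delta_pos": [2.1,2.8,-0.3],"dr": [0,0,-9],"fingers": 1}
    - {"delta_pos": [4.3,5.6,-0.6],"dr": [0,0,-19],"fingers": 1}
    - {"delta_pos": [6.5,8.4,-0.9],"dr": [0,0,-29],"fingers": 1}
    - {"delta_pos": [8.6,11.2,-1.2],"dr": [0,0,-39],"fingers": 1}
    - {"delta_pos": [9.7,12.7,-1.3],"dr": [0,0,-44],"fingers": 1}

```text
time: 2.02
tool_pos: [0.4475, -0.1188, 0.237]
tool_rot: [3.141, -0.0, 2.612]
contact_force: [0.2, -0.7, 0.0]
opening: 0.0004
grip_force: 0.0
```

Call:
step_arm:
  increments:
    - {"delta_pos": [-0.4,3.5,-0.3],"dr": [0,0,-9],"fingers": 1}
    - {"delta_pos": [-0.8,7,-0.6],"dr": [0,0,-19],"fingers": 1}
    - {"delta_pos": [-1.2,10.5,-0.9],"dr": [0,0,-29],"fingers": 1}
    - {"delta_pos": [-1.5,14,-1.2],"dr": [0,0,-39],"fingers": 1}
    - {"delta_pos": [-1.7,15.9,-1.3],"dr": [0,0,-44],"fingers": 1}

```text
time: 2.65
tool_pos: [0.5432, 0.0094, 0.2498]
tool_rot: [3.141, -0.0, -2.903]
contact_force: [0.1, 0.6, -0.0]
opening: 0.0005
grip_force: 0.0
```

```bash
python3 - <<'E'
from h import *
p,im=shot("wrist","w1"); print(state()[2]["tool_pos"],np.degrees(state()[2]["tool_rot"]),state()[2]["time"])
np.save("w1T.npy",p["T"])
E
```

```text
[0.54396185 0.0105977  0.24972696] [ 1.79938911e+02  3.43538696e-02 -1.66167231e+02] 2.7
```

View pics/w1.png

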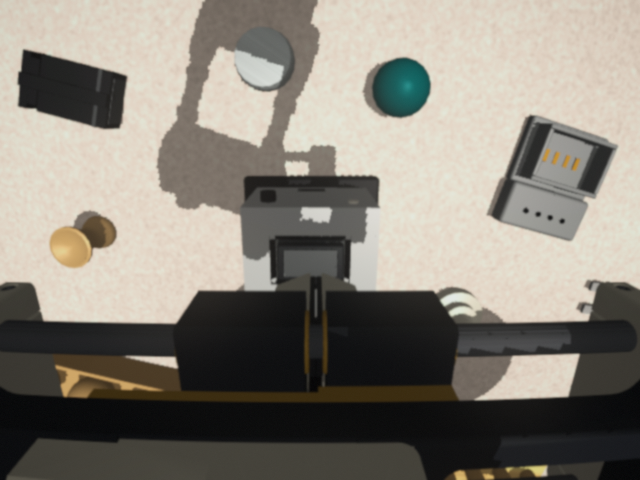

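The wrist view shows the bay bezel at about (311,258), the tower's near top edge at (243..379,207), the fresh pack at (72,90), and the cup at (564,155), all clear of the fingers. I'll enlarge them for corner readings.

```bash
python3 - <<'E'
import cv2,numpy as np
im=cv2.imread("pics/w1.png")
f=lambda x,y,w,h,s:cv2.resize(im[y:y+h,x:x+w],None,fx=s,fy=s,interpolation=cv2.INTER_CUBIC)
a=f(10,40,130,100,3); b=f(490,105,130,100,3); c=f(235,170,160,130,0+3)
o=np.zeros((300+390,780,3),np.uint8)[:600]; o[:300,:390]=a;o[:300,390:]=b
c2=f(238,195,150,100,3);o[300:600,:450]=c2
cv2.imwrite("pics/c2.png",o)
E
```

```text
(no output)
```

View pics/c2.png

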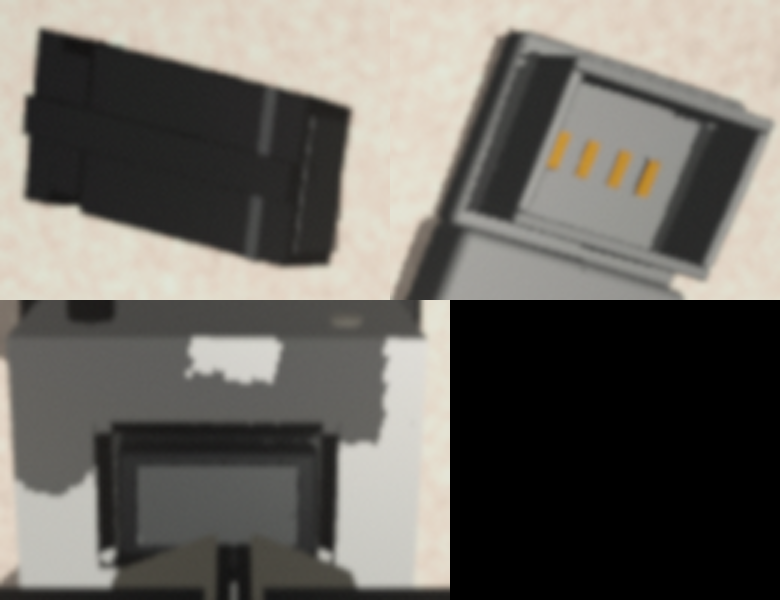

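```bash
python3 - <<'E'
from h import *
p=viewer.camera_params("wrist"); p["T"]=np.load("w1T.npy")
a=onz(p,(240.7,207),.116);b=onz(p,(379.3,207),.116);print(a,b,np.linalg.norm(a-b))
d=(a-b)[:2]; # a is image left = world -y side
d=d/np.linalg.norm(d); ex=np.array([-d[1],d[0]]); print("yaw",np.degrees(np.arctan2(ex[1],ex[0]))); print("bay",(a+b)[:2]/2+.05*ex)
l=onz(p,(270.3,262),.118);r=onz(p,(350,262),.118);print("bezel",(l+r)/2,np.linalg.norm(l-r))
print("packtop",onz(p,(310.5,264),.1225))
f=lambda u,v:(10+u/3-.33,40+v/3-.33)
t=onz(p,f(33.5,114),.034);e=onz(p,f(304,184),.034); z=e-t; print("fresh",(t+e)/2,np.linalg.norm(z),np.degrees(np.arctan2(z[1],z[0])))
g=lambda u,v:(490+(u-390)/3-.33,105+v/3-.33)
C=np.array([onz(p,g(*c),.04) for c in[(515,32),(772,125),(705,278),(455,220)]]);print("cup",C.round(4).tolist(),C.mean(0)); 
e=C[2]+C[3]-C[0]-C[1];print(np.degrees(np.arctan2(e[1],e[0])),np.linalg.norm(e)/2)
E
```

```text
[ 0.55443478 -0.05634693  0.116     ] [0.52557666 0.06246972 0.116     ] 0.12227095274282167
yaw 13.65162216731806
bay [0.58859316 0.01486228]
bezel [0.58969863 0.01510685 0.118     ] 0.07296972415177205
packtop [0.58975198 0.01551519 0.1225    ]
fresh [ 0.49500213 -0.27316448  0.034     ] 0.10101252969657078 88.08451377202364
cup [[0.4068, 0.2075, 0.04], [0.411, 0.3153, 0.04], [0.4699, 0.3142, 0.04], [0.4739, 0.2107, 0.04]] [0.44041075 0.26192255 0.04      ]
0.9767201554048652 0.06297214522406505
```

```bash
python3 - <<'E'
from h import *
p=viewer.camera_params("wrist"); p["T"]=np.load("w1T.npy"); t=viewer.camera_params("top")
g=lambda u,v:(490+(u-390)/3-.33,105+v/3-.33); f=lambda u,v:(200+u/3-.33,130+v/3-.33)
for n,z in(("w1",0),("top0",1)):
    im=cv2.imread(f"pics/{n}.png"); h=cv2.cvtColor(im,cv2.COLOR_BGR2HSV); m=cv2.inRange(h,(10,120,90),(30,255,255))
    s=(slice(105,205),slice(490,620)) if n=="w1" else (slice(260,300),slice(200,255))
    ys,xs=np.nonzero(m[s]); c=(xs.mean()+s[1].start,ys.mean()+s[0].start); print(n,len(xs),c,onz(p if n=="w1" else t,c,.015))
print("block",onz(p,g(613,162),.014))
for c in [(575,70),(708,120),(652,248),(518,212)]: print(onz(p,g(*c),.014).round(4))
print("rim");
for c in [(525,45),(768,125),(705,278),(458,215)]: print(onz(p,g(*c),.04).round(4))
print("rim inner far/near");
for c in [(650,85),(590,245)]: print(onz(p,g(*c),.04).round(4))
b=np.array([.5890,.0155]);go([*b,.145],rot(193.5)); 
E
```

```text
w1 165 (np.float64(560.8484848484849), np.float64(159.33939393939394)) [0.43936323 0.27424006 0.015     ]
top0 11 (np.float64(226.27272727272728), np.float64(281.3636363636364)) [0.43922207 0.27711291 0.015     ]
block [0.43760156 0.2783483  0.014     ]
[0.4096 0.2498 0.014 ]
[0.4127 0.3096 0.014 ]
[0.4646 0.3081 0.014 ]
[0.4652 0.2486 0.014 ]
rim
[0.41   0.2127 0.04  ]
[0.4115 0.3137 0.04  ]
[0.4699 0.3142 0.04  ]
[0.4719 0.2112 0.04  ]
rim inner far/near
[0.4106 0.2632 0.04  ]
[0.4697 0.2644 0.04  ]
dpos [-4.48, -0.61, 10.47] dr [0.1, 0.0, 0.3] rows>= 1.8
```

Call:
step_arm:
  increments:
    - {"delta_pos": [-4.5,-0.6,4],"dr": [0,0,0.3],"fingers": 1}
    - {"delta_pos": [-4.5,-0.6,9],"dr": [0,0,0.3],"fingers": 1}
    - {"delta_pos": [-4.5,-0.6,12],"dr": [0,0,0.3],"fingers": 1}
    - {"delta_pos": [-4.5,-0.6,12.5],"dr": [0,0,0.3],"fingers": 1}
    - {"delta_pos": [-4.5,-0.6,12.7],"dr": [0,0,0.3],"fingers": 1}

```text
time: 3.32
tool_pos: [0.5882, 0.0121, 0.124]
tool_rot: [-3.141, 0.001, -2.915]
contact_force: [0.1, 1.0, 0.9]
opening: 0.0004
grip_force: 0.0
```

Call:
step_arm:
  increments:
    - {"delta_pos": [0,0,0.3],"dr": [0,0,0],"fingers": 1}
    - {"delta_pos": [0,0,0.6],"dr": [0,0,0],"fingers": 1}
    - {"delta_pos": [0,0,0.9],"dr": [0,0,0],"fingers": 1}
    - {"delta_pos": [0,0,1.1],"dr": [0,0,0],"fingers": 1}
    - {"delta_pos": [0,0,1.1],"dr": [0,0,0],"fingers": 1}

```text
time: 3.95
tool_pos: [0.5876, 0.0124, 0.1119]
tool_rot: [3.142, -0.0, -2.914]
contact_force: [-0.3, 0.2, -0.3]
opening: 0.0006
grip_force: 0.0
```

Call:
step_arm:
  increments:
    - {"delta_pos": [0,-0.2,0],"dr": [0,0,0],"fingers": 1}
    - {"delta_pos": [0,-0.2,0.05],"dr": [0,0,0],"fingers": 1}
    - {"delta_pos": [0,-0.2,0.1],"dr": [0,0,0],"fingers": 1}
    - {"delta_pos": [0,-0.2,0.15],"dr": [0,0,0],"fingers": 1}
    - {"delta_pos": [0,-0.2,0.15],"dr": [0,0,0],"fingers": 1}

```text
time: 4.58
tool_pos: [0.5881, 0.0105, 0.1106]
tool_rot: [-3.142, -0.0, -2.914]
contact_force: [0.1, -0.3, -1.0]
opening: 0.0004
grip_force: 0.0
```

```bash
python3 - <<'E'
from h import *
p,im=shot("scene"); s=state(); print(s[2]["tool_pos"],s[2]["contact_force"],s[2]["joint_efforts"])
p2,im2=shot("top")
o=np.zeros((540,800,3),np.uint8)
o[:,:400]=cv2.resize(im[220:328,250:330],(400,540),interpolation=cv2.INTER_CUBIC); o[:,400:]=cv2.resize(im2[190:298,290:370],(400,540),interpolation=cv2.INTER_CUBIC)
cv2.imwrite("pics/c3.png",o)
E
```

```text
[0.58813539 0.01050973 0.11057154] [ 0.30083777  0.05755643 -0.7753749 ] [-6.03405089e-03 -5.10548043e+01 -2.27015144e+01 -5.67110034e-02
  6.38809567e-02  8.48231616e-05]
```

View pics/c3.png

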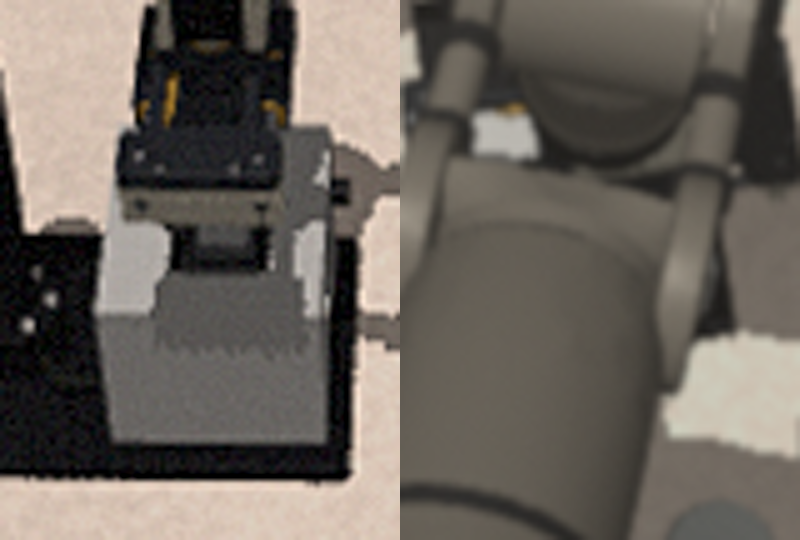

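The scene crop shows the gripper over the tower, with its palm bar at about (200,205) and a grey form in the bay at (220,240). The fingertips are hidden, so I'll check with the wrist camera.

```bash
python3 - <<'E'
from h import *
p,im=shot("wrist"); s=state()
print(proj(p,s[0]), proj(p,[.589,.0155,.1225]), proj(viewer.camera_params("scene"),s[0]))
cv2.imwrite("pics/c4.png",cv2.resize(im[150:400,180:460],None,fx=2.4,fy=2.4,interpolation=cv2.INTER_CUBIC))
E
```

```text
[316.56154061 270.91767813] [325.80337518 283.48375781] [295.27074616 262.59660515]
```

View pics/c4.png

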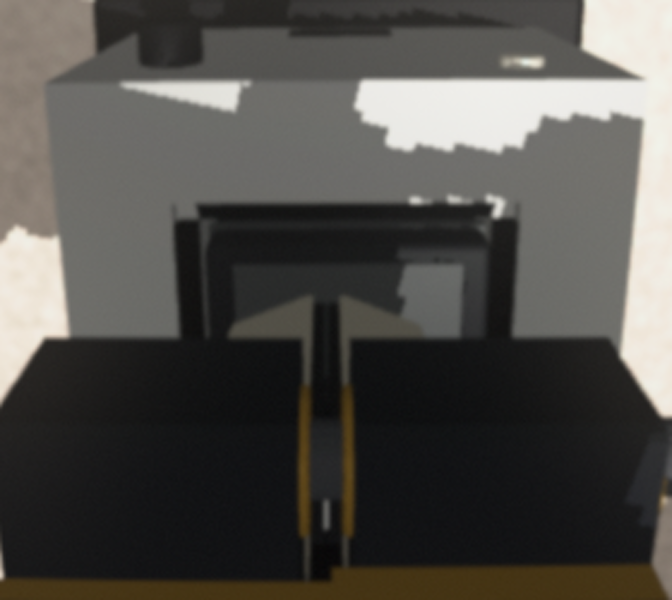

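```bash
python3 - <<'E'
from h import *
p=viewer.camera_params("wrist"); p1=dict(p); p1["T"]=np.load("w1T.npy")
c=lambda u,v:(180+u/2.4-.3,150+v/2.4-.3); a=lambda u,v:(238+u/3-.33,195+(v-300)/3-.33)
for x,y in [((232,262),(137,466)),((463,262),(298,466)),((48,80),(8,336)),((645,80),(424,336)),((205,210),(113,425)),((490,210),(322,425))]:
    print(tri([ray(p,c(*x)),ray(p1,a(*y))]).round(4))
E
```

```text
[ 0.5865 -0.0116  0.1108]
[0.5714 0.0356 0.121 ]
[ 0.5537 -0.0565  0.117 ]
[0.5255 0.0621 0.117 ]
[ 0.5849 -0.0221  0.083 ]
[0.5622 0.0417 0.1063]
```

Call:
step_arm:
  increments:
    - {"delta_pos": [0,0.4,-0.1],"dr": [0,0,0],"fingers": 1}
    - {"delta_pos": [0,0.4,0.05],"dr": [0,0,0],"fingers": 1}
    - {"delta_pos": [0,0.4,0.1],"dr": [0,0,0],"fingers": 1}
    - {"delta_pos": [0,0.4,0.15],"dr": [0,0,0],"fingers": 1}
    - {"delta_pos": [0,0.4,0.2],"dr": [0,0,0],"fingers": 1}

```text
time: 5.35
tool_pos: [0.5872, 0.0143, 0.1085]
tool_rot: [-3.141, -0.0, -2.914]
contact_force: [0.8, 0.1, 0.2]
opening: 0.0006
grip_force: 0.0
```

Call:
step_arm:
  increments:
    - {"delta_pos": [0,0,0.05],"dr": [0,0,0],"fingers": 1}
    - {"delta_pos": [0,0,0.1],"dr": [0,0,0],"fingers": 1}
    - {"delta_pos": [0,0,0.15],"dr": [0,0,0],"fingers": 1}
    - {"delta_pos": [0,0,0.2],"dr": [0,0,0],"fingers": 1}
    - {"delta_pos": [0,0,0.2],"dr": [0,0,0],"fingers": 1}

```text
time: 5.98
tool_pos: [0.5873, 0.0144, 0.1066]
tool_rot: [-3.141, -0.0, -2.914]
contact_force: [0.5, 0.5, 0.5]
opening: 0.0004
grip_force: 0.0
```

Call:
step_arm:
  increments:
    - {"delta_pos": [0,0,0.05],"dr": [0,0,0],"fingers": 1}
    - {"delta_pos": [0,0,0.1],"dr": [0,0,0],"fingers": 1}
    - {"delta_pos": [0,0,0.2],"dr": [0,0,0],"fingers": 1}
    - {"delta_pos": [0,0,0.25],"dr": [0,0,0],"fingers": 1}
    - {"delta_pos": [0,0,0.25],"dr": [0,0,0],"fingers": 1}

```text
time: 6.6
tool_pos: [0.5872, 0.0144, 0.104]
tool_rot: [-3.142, -0.0, -2.914]
contact_force: [-0.5, -0.4, 1.0]
opening: 0.0002
grip_force: 0.0
```

```bash
python3 - <<'E'
from h import *
p,im=shot("wrist"); s=state(); print(s[2]["tool_pos"],s[2]["contact_force"],s[2]["torque"],s[2]["joint_efforts"][:3])
cv2.imwrite("pics/c5.png",cv2.resize(im[200:320,240:420],None,fx=4.4,fy=4.4,interpolation=cv2.INTER_CUBIC))
E
```

```text
[0.58723574 0.01437658 0.10409117] [-0.38198698 -0.14227022 -0.76116896] [ 0.13001139 -0.13484996 -0.00123329] [-6.51749779e-04 -5.10777962e+01 -2.24688417e+01]
```

View pics/c5.png

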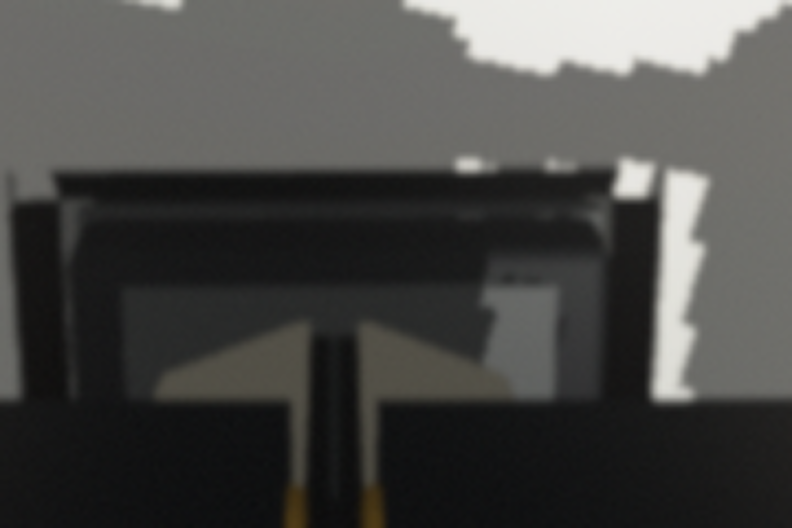

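```bash
python3 - <<'E'
from h import *
p=viewer.camera_params("wrist"); p1=dict(p); p1["T"]=np.load("w1T.npy")
c=lambda u,v:(240+u/4.4-.4,200+v/4.4-.4); a=lambda u,v:(238+u/3-.33,195+(v-300)/3-.33)
for n,x,y in [("plateL",(120,285),(137,466)),("plateR",(560,285),(298,466)),("bezL",(12,200),(97,433)),("bezR",(658,200),(336,433)),("bezTL",(55,172),(113,425)),("bezTR",(618,172),(322,425))]:
    P=tri([ray(p,c(*x)),ray(p1,a(*y))]);print(n,P.round(4),(proj(p,P)-c(*x)).round(1))
for z in(.06,.08,.1,.116,.122): print(z,np.linalg.norm(onz(p,c(120,285),z)-onz(p,c(560,285),z)),np.linalg.norm(onz(p1,a(137,466),z)-onz(p1,a(298,466),z)), np.linalg.norm(onz(p,c(12,200),z)-onz(p,c(658,200),z)),np.linalg.norm(onz(p1,a(97,433),z)-onz(p1,a(336,433),z)))
print(p["T"][:3,3],p1["T"][:3,3],onz(p,c(335,325),.104),onz(p,c(335,285),.1225))
E
```

```text
plateL [ 0.5827 -0.0115  0.1211] [0.5 0.6]
plateR [0.5706 0.0353 0.1236] [-0.1  0.2]
bezL [ 0.5748 -0.0249  0.123 ] [0.1 0.4]
bezR [0.5598 0.0443 0.1188] [ 0.1 -0.4]
bezTL [ 0.5712 -0.0209  0.1223] [0.1 1.1]
bezTR [0.5592 0.0403 0.1143] [-0.   0.3]
0.06 0.06651671881452613 0.05746377813525902 0.09620045765283497 0.08456179564201656
0.08 0.06075582945383711 0.05441267451869333 0.08786871485399135 0.0800718924564073
0.1 0.054994940093148086 0.05136157090212765 0.07953697205514774 0.07558198927079803
0.116 0.05038622860459685 0.04892068800887512 0.07287157781607287 0.07199006672231062
0.122 0.048657961796390134 0.04800535692390542 0.07037205497641978 0.0706430957666278
[ 0.51084993 -0.00399934  0.29092517] [ 0.46701096 -0.00984357  0.43667536] [0.58883924 0.01426808 0.104     ] [0.57647446 0.01138063 0.1225    ]
```

The wrist view shows the plate on the pack top at crop (120–560, 285), still at its held height and drawn behind the tapered fingertips at (335,320). Nothing is pressing yet, so I'll keep descending gently and watch the force.

Call:
step_arm:
  increments:
    - {"delta_pos": [0,0,0.1],"dr": [0,0,0],"fingers": 1}
    - {"delta_pos": [0,0,0.2],"dr": [0,0,0],"fingers": 1}
    - {"delta_pos": [0,0,0.3],"dr": [0,0,0],"fingers": 1}
    - {"delta_pos": [0,0,0.4],"dr": [0,0,0],"fingers": 1}
    - {"delta_pos": [0,0,0.4],"dr": [0,0,0],"fingers": 1}

```text
time: 7.28
tool_pos: [0.5872, 0.0144, 0.1]
tool_rot: [-3.142, -0.0, -2.914]
contact_force: [0.3, -0.4, 0.2]
opening: 0.0005
grip_force: 0.0
```

```bash
python3 - <<'E'
from h import *
p,im=shot("wrist"); s=state(); print(s[2]["tool_pos"],s[2]["contact_force"],s[2]["torque"],s[2]["joint_efforts"][:3])
cv2.imwrite("pics/w5.png",im)
g=cv2.cvtColor(im,cv2.COLOR_BGR2GRAY)
print("row270",g[270,250:385:2].tolist()); print("row282",g[282,250:385:2].tolist());print("col280",g[180:300:2,280].tolist()); print("col355",g[180:300:2,355].tolist())
E
```

```text
[0.58721969 0.01435529 0.10004786] [ 0.04791828 -0.24400882 -0.63817917] [ 0.12254772 -0.09093898  0.01478282] [ 7.55138672e-05 -5.11306393e+01 -2.23229939e+01]
row270 [18, 25, 34, 25, 24, 24, 24, 24, 34, 42, 42, 43, 43, 42, 43, 42, 43, 42, 42, 43, 43, 42, 42, 43, 42, 42, 42, 43, 42, 42, 42, 43, 42, 42, 43, 43, 43, 43, 43, 44, 43, 44, 44, 43, 43, 44, 44, 45, 45, 45, 45, 44, 68, 99, 102, 101, 102, 101, 99, 71, 60, 60, 62, 57, 42, 28, 26, 26]
row282 [17, 19, 38, 27, 23, 23, 21, 22, 28, 42, 42, 42, 42, 42, 43, 47, 55, 64, 74, 78, 79, 80, 80, 79, 80, 80, 80, 80, 81, 78, 45, 17, 20, 24, 18, 26, 69, 80, 81, 80, 79, 81, 81, 80, 81, 81, 79, 77, 72, 61, 63, 92, 99, 100, 99, 100, 100, 99, 89, 58, 56, 56, 54, 51, 34, 23, 23, 25]
col280 [84, 83, 83, 108, 202, 227, 227, 218, 207, 202, 167, 150, 118, 108, 109, 108, 107, 107, 108, 108, 108, 108, 107, 108, 107, 107, 107, 107, 106, 107, 98, 42, 18, 19, 25, 34, 29, 22, 21, 22, 23, 23, 24, 24, 34, 42, 42, 43, 42, 43, 43, 47, 70, 80, 79, 59, 24, 17, 18, 18]
col355 [88, 87, 87, 136, 228, 236, 236, 236, 236, 235, 235, 235, 235, 234, 234, 233, 233, 232, 194, 116, 110, 110, 111, 109, 109, 110, 109, 109, 109, 109, 99, 47, 28, 27, 36, 39, 32, 27, 28, 29, 39, 52, 54, 39, 67, 90, 96, 101, 101, 100, 100, 100, 98, 89, 83, 61, 26, 20, 20, 20]
```

```bash
python3 - <<'E'
import cv2
for n,r,c in(("w1",(250,258,264),(300,340)),("w5",(255,262,270),(290,350))):
    g=cv2.cvtColor(cv2.imread(f"pics/{n}.png"),cv2.COLOR_BGR2GRAY)
    for v in r: print(n,v,g[v,250:385].tolist())
    for u in c: print(n,"col",u,g[225:285,u].tolist())
E
```

```text
w1 250 [98, 99, 98, 98, 98, 98, 98, 98, 98, 98, 97, 97, 98, 97, 97, 98, 98, 99, 99, 91, 61, 35, 28, 29, 31, 44, 54, 47, 43, 46, 47, 48, 48, 55, 64, 69, 70, 69, 70, 71, 71, 72, 72, 71, 71, 69, 70, 69, 72, 72, 72, 72, 72, 72, 71, 71, 70, 71, 72, 73, 74, 72, 71, 72, 73, 73, 73, 74, 75, 74, 75, 73, 73, 74, 73, 73, 73, 75, 75, 76, 74, 73, 74, 75, 75, 76, 72, 68, 62, 61, 61, 59, 54, 51, 52, 42, 33, 32, 35, 54, 119, 182, 204, 208, 208, 208, 208, 208, 208, 208, 209, 208, 209, 208, 210, 209, 210, 209, 209, 209, 210, 210, 210, 210, 210, 210, 210, 212, 214, 216, 218, 221, 222, 222, 221]
w1 258 [123, 122, 120, 115, 108, 102, 100, 102, 107, 118, 140, 168, 183, 188, 192, 194, 195, 195, 192, 167, 106, 47, 29, 30, 31, 43, 55, 49, 42, 45, 46, 44, 47, 61, 80, 86, 88, 87, 88, 87, 88, 88, 88, 87, 87, 87, 88, 88, 88, 89, 89, 89, 90, 89, 89, 89, 89, 90, 90, 89, 90, 89, 89, 90, 91, 91, 90, 90, 91, 92, 92, 91, 92, 92, 91, 92, 92, 93, 92, 93, 94, 94, 94, 93, 93, 93, 83, 66, 57, 57, 57, 55, 50, 46, 44, 36, 32, 32, 35, 60, 124, 182, 202, 205, 206, 206, 207, 206, 206, 206, 206, 206, 206, 207, 206, 207, 207, 207
[... 2683 characters left out ...]
45, 46, 45, 45, 45, 45, 44, 50, 68, 90, 99, 101, 102, 100, 101, 102, 102, 102, 101, 102, 99, 88, 71, 61, 60, 60, 60, 61, 62, 61, 57, 51, 42, 33, 28, 24, 26, 25, 26]
w5 col 290 [107, 107, 107, 107, 108, 108, 107, 107, 108, 107, 107, 106, 107, 106, 102, 88, 61, 34, 20, 20, 18, 20, 20, 26, 32, 35, 34, 30, 24, 20, 22, 22, 22, 22, 22, 23, 23, 21, 22, 24, 22, 23, 25, 35, 41, 43, 43, 42, 42, 42, 42, 42, 43, 46, 57, 69, 78, 79, 79, 80]
w5 col 350 [110, 110, 110, 110, 109, 108, 110, 109, 109, 109, 110, 109, 112, 126, 149, 147, 105, 56, 30, 27, 26, 27, 29, 34, 39, 43, 41, 35, 30, 26, 26, 26, 27, 26, 28, 28, 29, 30, 29, 28, 27, 29, 34, 40, 43, 45, 45, 45, 45, 44, 46, 45, 45, 44, 47, 48, 53, 63, 74, 79]
```

Call:
step_arm:
  increments:
    - {"delta_pos": [0,0,0.15],"dr": [0,0,0],"fingers": 1}
    - {"delta_pos": [0,0,0.3],"dr": [0,0,0],"fingers": 1}
    - {"delta_pos": [0,0,0.45],"dr": [0,0,0],"fingers": 1}
    - {"delta_pos": [0,0,0.5],"dr": [0,0,0],"fingers": 1}
    - {"delta_pos": [0,0,0.5],"dr": [0,0,0],"fingers": 1}

```text
time: 7.95
tool_pos: [0.5872, 0.0143, 0.095]
tool_rot: [-3.142, -0.0, -2.914]
contact_force: [0.1, 0.3, 0.4]
opening: 0.0004
grip_force: 0.0
```

```bash
python3 - <<'E'
from h import *
p,im=shot("wrist","w6"); s=state(); print(s[2]["tool_pos"],s[2]["contact_force"],s[2]["joint_efforts"][:3])
g=cv2.cvtColor(im,cv2.COLOR_BGR2GRAY)
print(g[272,240:390].tolist()); print(g[225:290,290].tolist())
ps,a=shot("scene","s6")
E
```

```text
[0.58725307 0.0143655  0.09511266] [ 0.06966978 -0.26936637 -1.01658677] [-6.32726733e-04 -5.12220740e+01 -2.21643502e+01]
[42, 25, 20, 19, 19, 19, 18, 19, 17, 18, 21, 30, 37, 33, 25, 24, 25, 23, 24, 25, 23, 24, 23, 23, 27, 32, 34, 34, 33, 35, 33, 35, 33, 34, 33, 34, 34, 33, 34, 34, 33, 34, 33, 34, 33, 34, 34, 34, 34, 34, 33, 34, 35, 33, 35, 34, 35, 34, 35, 34, 35, 34, 35, 36, 37, 39, 39, 42, 43, 42, 39, 36, 36, 36, 35, 35, 34, 35, 35, 36, 38, 40, 44, 43, 43, 42, 39, 37, 36, 36, 38, 37, 36, 37, 37, 37, 37, 36, 37, 39, 39, 38, 38, 38, 38, 38, 38, 38, 38, 38, 39, 39, 40, 39, 40, 46, 58, 69, 76, 76, 77, 76, 75, 76, 78, 79, 79, 78, 74, 67, 61, 58, 60, 60, 60, 59, 60, 59, 57, 49, 40, 32, 28, 25, 25, 25, 25, 25, 26, 25]
[108, 109, 108, 108, 109, 107, 108, 107, 107, 108, 107, 107, 107, 106, 107, 106, 107, 106, 98, 75, 43, 23, 20, 19, 18, 20, 24, 29, 35, 35, 30, 26, 21, 21, 22, 21, 20, 22, 21, 22, 22, 23, 22, 23, 21, 23, 26, 33, 41, 42, 42, 42, 42, 47, 57, 69, 78, 80, 79, 80, 80, 80, 80, 79, 75]
```

Call:
step_arm:
  increments:
    - {"delta_pos": [0,0,0.1],"dr": [0,0,0],"fingers": 1}
    - {"delta_pos": [0,0,0.2],"dr": [0,0,0],"fingers": 1}
    - {"delta_pos": [0,0,0.3],"dr": [0,0,0],"fingers": 1}
    - {"delta_pos": [0,0,0.4],"dr": [0,0,0],"fingers": 1}
    - {"delta_pos": [0,0,0.4],"dr": [0,0,0],"fingers": 1}

```text
time: 8.68
tool_pos: [0.5874, 0.0143, 0.0912]
tool_rot: [-3.141, 0.0, -2.914]
contact_force: [0.7, -1.3, 3.5]
opening: 0.0003
grip_force: 1.9
```

```bash
python3 - <<'E'
from h import *
p,im=shot("wrist","w7"); s=state(); print(s[2]["tool_pos"],s[2]["contact_force"],s[2]["joint_efforts"][:3])
a=cv2.imread("pics/s6.png")
o=np.zeros((560,800,3),np.uint8); o[:,:400]=cv2.resize(a[190:330,240:340],(400,560),interpolation=cv2.INTER_CUBIC); o[:420,400:]=cv2.resize(im[180:320,250:383],(400,420),interpolation=cv2.INTER_CUBIC)
cv2.imwrite("pics/c6.png",o)
E
```

```text
[0.58741222 0.01425683 0.09116916] [ 0.26647428 -0.68214343  3.27346368] [  0.6110356  -49.17252302 -20.76915801]
```

View pics/c6.png

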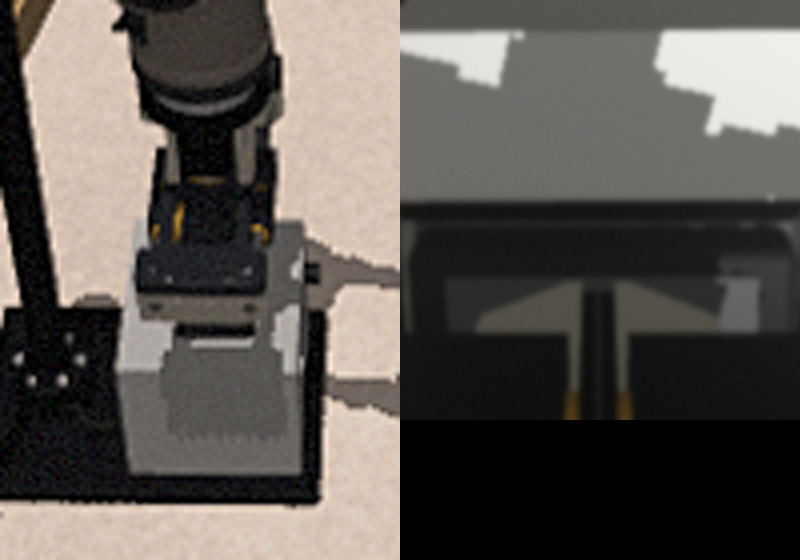

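The scene crop shows the fingers' beige bar reaching down to the pack plate. The wrist crop shows the tips on the plate at about (600,290), and the force is now 3.5 N, so this is first contact. I'll push on gently and see whether the force follows the spring.

Call:
step_arm:
  increments:
    - {"delta_pos": [0,0,0.05],"dr": [0,0,0],"fingers": 1}
    - {"delta_pos": [0,0,0.1],"dr": [0,0,0],"fingers": 1}
    - {"delta_pos": [0,0,0.15],"dr": [0,0,0],"fingers": 1}
    - {"delta_pos": [0,0,0.2],"dr": [0,0,0],"fingers": 1}
    - {"delta_pos": [0,0,0.2],"dr": [0,0,0],"fingers": 1}

```text
time: 9.35
tool_pos: [0.5873, 0.0143, 0.0891]
tool_rot: [-3.141, 0.0, -2.914]
contact_force: [0.5, -0.4, 3.4]
opening: 0.0004
grip_force: 2.0
```

Call:
step_arm:
  increments:
    - {"delta_pos": [0,0,0.05],"dr": [0,0,0],"fingers": 1}
    - {"delta_pos": [0,0,0.1],"dr": [0,0,0],"fingers": 1}
    - {"delta_pos": [0,0,0.15],"dr": [0,0,0],"fingers": 1}
    - {"delta_pos": [0,0,0.2],"dr": [0,0,0],"fingers": 1}
    - {"delta_pos": [0,0,0.2],"dr": [0,0,0],"fingers": 1}

```text
time: 9.98
tool_pos: [0.5873, 0.0144, 0.0871]
tool_rot: [-3.141, 0.0, -2.914]
contact_force: [0.9, -1.7, 3.8]
opening: 0.0006
grip_force: 2.1
```

Call:
step_arm:
  increments:
    - {"delta_pos": [0,0,0.1],"dr": [0,0,0],"fingers": 1}
    - {"delta_pos": [0,0,0.2],"dr": [0,0,0],"fingers": 1}
    - {"delta_pos": [0,0,0.3],"dr": [0,0,0],"fingers": 1}
    - {"delta_pos": [0,0,0.4],"dr": [0,0,0],"fingers": 1}
    - {"delta_pos": [0,0,0.4],"dr": [0,0,0],"fingers": 1}

```text
time: 10.6
tool_pos: [0.5872, 0.0144, 0.083]
tool_rot: [-3.142, -0.0, -2.914]
contact_force: [0.4, -1.4, 3.9]
opening: 0.0002
grip_force: 2.1
```

Call:
step_arm:
  increments:
    - {"delta_pos": [0,0,0.05],"dr": [0,0,0],"fingers": 1}
    - {"delta_pos": [0,0,0.1],"dr": [0,0,0],"fingers": 1}
    - {"delta_pos": [0,0,0.15],"dr": [0,0,0],"fingers": 1}
    - {"delta_pos": [0,0,0.2],"dr": [0,0,0],"fingers": 1}
    - {"delta_pos": [0,0,0.2],"dr": [0,0,0],"fingers": 1}

```text
time: 11.22
tool_pos: [0.5874, 0.0143, 0.0816]
tool_rot: [-3.141, 0.001, -2.914]
contact_force: [-0.2, -0.5, 8.1]
opening: 0.0004
grip_force: 3.7
```

Call:
step_arm:
  increments:
    - {"delta_pos": [0,0,0.05],"dr": [0,0,0],"fingers": 1}
    - {"delta_pos": [0,0,0.1],"dr": [0,0,0],"fingers": 1}
    - {"delta_pos": [0,0,0.15],"dr": [0,0,0],"fingers": 1}
    - {"delta_pos": [0,0,0.15],"dr": [0,0,0],"fingers": 1}
    - {"delta_pos": [0,0,0.15],"dr": [0,0,0],"fingers": 1}

```text
time: 11.85
tool_pos: [0.5879, 0.0143, 0.0814]
tool_rot: [-3.141, 0.002, -2.914]
contact_force: [-2.7, -2.0, 15.9]
opening: 0.0005
grip_force: 7.7
```

Call:
step_arm:
  increments:
    - {"delta_pos": [0,0,-1.5],"dr": [0,0,0],"fingers": 1}
    - {"delta_pos": [0,0,-4],"dr": [0,0,0],"fingers": 1}
    - {"delta_pos": [0,0,-7],"dr": [0,0,0],"fingers": 0}
    - {"delta_pos": [0,0,-8],"dr": [0,0,0],"fingers": -1}
    - {"delta_pos": [0,0,-8],"dr": [0,0,0],"fingers": -1}

```text
time: 12.48
tool_pos: [0.587, 0.0145, 0.1594]
tool_rot: [3.141, -0.0, -2.914]
contact_force: [-0.9, 0.3, -0.5]
opening: 0.026
grip_force: 0.0
```

```bash
python3 - <<'E'
from h import *
p,im=shot("wrist","w8"); s=state(); print(s[2]["tool_pos"],s[2]["opening"],s[2]["time"])
q,a=shot("scene","s8")
g=cv2.cvtColor(im,cv2.COLOR_BGR2GRAY)
for z in(.1225,.1455):
  C=[s[1].apply([x,y,0]) for x,y in((.017,-.03),(.017,.03),(-.017,.03),(-.017,-.03))]
  print(z,[proj(p,[.589+c[0],.0155+c[1],z]).round(0).tolist() for c in C])
print(g[240:340:2,280].tolist()); print(g[285,240:400:2].tolist())
d=cv2.absdiff(a,cv2.imread("pics/s6.png")); 
E
```

```text
[0.58659004 0.01455056 0.15859423] 0.030343268765376716 12.525
0.1225 [[269.0, 226.0], [365.0, 226.0], [363.0, 276.0], [271.0, 276.0]]
0.1455 [[264.0, 237.0], [370.0, 237.0], [368.0, 292.0], [267.0, 292.0]]
[26, 29, 41, 45, 44, 45, 44, 45, 45, 45, 46, 44, 45, 45, 44, 45, 56, 77, 81, 79, 76, 72, 66, 57, 48, 40, 32, 28, 26, 25, 23, 24, 25, 25, 25, 24, 24, 24, 25, 24, 24, 25, 30, 36, 40, 41, 42, 43, 44, 45]
[108, 108, 108, 101, 92, 86, 83, 84, 83, 83, 83, 83, 82, 82, 83, 82, 82, 81, 82, 82, 62, 27, 23, 24, 37, 41, 39, 39, 39, 39, 39, 39, 40, 38, 39, 38, 38, 39, 40, 40, 39, 40, 38, 40, 39, 39, 38, 38, 38, 38, 39, 36, 27, 23, 24, 42, 77, 82, 83, 81, 83, 82, 82, 83, 83, 83, 82, 83, 84, 84, 85, 88, 95, 105, 107, 108, 107, 108, 108, 108]
```

Call:
step_arm:
  increments:
    - {"delta_pos": [-0.2,0.1,0],"dr": [0,0,0],"fingers": -1}
    - {"delta_pos": [-0.2,0.1,0],"dr": [0,0,0],"fingers": -1}
    - {"delta_pos": [-0.2,0.1,1.5],"dr": [0,0,0],"fingers": -1}
    - {"delta_pos": [-0.2,0.1,3],"dr": [0,0,0],"fingers": -1}
    - {"delta_pos": [-0.2,0.1,4],"dr": [0,0,0],"fingers": -1}

```text
time: 13.2
tool_pos: [0.5882, 0.0158, 0.1177]
tool_rot: [3.141, -0.002, -2.914]
contact_force: [0.3, -0.1, 0.5]
opening: 0.0836
grip_force: 0.0
```

Call:
step_arm:
  increments:
    - {"delta_pos": [0,0,0.8],"dr": [0,0,0],"fingers": -1}
    - {"delta_pos": [0,0,1.4],"dr": [0,0,0],"fingers": -1}
    - {"delta_pos": [0,0,1.9],"dr": [0,0,0],"fingers": -1}
    - {"delta_pos": [0,0,2.3],"dr": [0,0,0],"fingers": -1}
    - {"delta_pos": [0,0,2.3],"dr": [0,0,0],"fingers": -1}

```text
time: 13.82
tool_pos: [0.5889, 0.0158, 0.0964]
tool_rot: [3.142, -0.0, -2.914]
contact_force: [-0.2, 0.2, 0.2]
opening: 0.0916
grip_force: 0.0
```

```bash
python3 - <<'E'
from h import *
p,im=shot("wrist","w9"); s=state(); print(s[2]["tool_pos"],s[2]["opening"],s[2]["contact_force"])
g=cv2.cvtColor(im,cv2.COLOR_BGR2GRAY)
print(proj(p,s[0]),[proj(p,s[0]+s[1].apply([x,y,-h])).round(0).tolist() for x in(.0095,0) for y in(-.046,.046) for h in(0,.028)])
for v in(255,265,275): print(v,g[v,180:460:3].tolist())
E
```

```text
[0.58900778 0.01578404 0.09667328] 0.09164320797220228 [-0.76020699  0.47840308  0.9410276 ]
[316.49748883 271.29228022] [[230.0, 255.0], [217.0, 276.0], [403.0, 255.0], [416.0, 276.0], [232.0, 271.0], [219.0, 294.0], [401.0, 271.0], [414.0, 294.0]]
255 [133, 124, 108, 106, 107, 107, 107, 106, 106, 106, 106, 105, 105, 105, 105, 105, 105, 105, 103, 50, 18, 18, 18, 47, 47, 22, 22, 21, 20, 21, 21, 20, 22, 21, 20, 20, 19, 21, 20, 19, 19, 21, 19, 20, 20, 22, 21, 21, 22, 22, 23, 22, 24, 23, 24, 23, 23, 24, 25, 26, 26, 25, 25, 26, 28, 36, 61, 26, 25, 26, 36, 102, 106, 107, 106, 107, 107, 107, 107, 108, 108, 107, 109, 109, 109, 109, 110, 115, 225, 234, 233, 234, 234, 232]
265 [229, 228, 184, 107, 106, 106, 107, 106, 105, 106, 105, 106, 105, 105, 104, 105, 105, 104, 103, 70, 18, 20, 30, 32, 32, 31, 31, 31, 31, 30, 30, 30, 30, 29, 30, 30, 31, 31, 31, 31, 31, 31, 30, 32, 31, 31, 31, 31, 31, 32, 32, 32, 32, 32, 34, 33, 33, 34, 34, 34, 34, 36, 35, 36, 36, 38, 38, 38, 29, 23, 45, 104, 105, 105, 106, 105, 107, 107, 107, 107, 107, 108, 107, 109, 109, 108, 109, 138, 231, 233, 235, 233, 233, 236]
275 [227, 225, 214, 113, 105, 106, 100, 94, 87, 82, 74, 83, 94, 105, 104, 104, 104, 103, 102, 91, 19, 17, 22, 20, 21, 20, 19, 18, 18, 18, 18, 17, 18, 19, 17, 18, 17, 18, 17, 17, 17, 18, 19, 18, 18, 18, 18, 19, 19, 18, 18, 19, 19, 19, 19, 20, 19, 20, 20, 21, 21, 21, 21, 22, 22, 24, 24, 24, 23, 20, 66, 105, 104, 105, 105, 104, 106, 106, 103, 86, 79, 83, 88, 93, 100, 106, 109, 187, 232, 230, 229, 233, 233, 231]
```

Call:
step_arm:
  increments:
    - {"delta_pos": [0,0,0.3],"dr": [0,0,0],"fingers": -1}
    - {"delta_pos": [0,0,0.3],"dr": [0,0,0],"fingers": 0}
    - {"delta_pos": [0,0,0.3],"dr": [0,0,0],"fingers": 1}
    - {"delta_pos": [0,0,0.3],"dr": [0,0,0],"fingers": 1}
    - {"delta_pos": [0,0,0.3],"dr": [0,0,0],"fingers": 1}
  newtons: 35

```text
time: 14.5
tool_pos: [0.589, 0.0157, 0.0937]
tool_rot: [-3.141, 0.0, -2.914]
contact_force: [0.1, 0.2, -0.2]
opening: 0.0598
grip_force: 35.0
```

Call:
step_arm:
  increments:
    - {"delta_pos": [0,0,0],"dr": [0,0,0],"fingers": 1}
    - {"delta_pos": [0,0,-0.3],"dr": [0,0,0],"fingers": 1}
    - {"delta_pos": [0,0,-1],"dr": [0,0,0],"fingers": 1}
    - {"delta_pos": [0,0,-2],"dr": [0,0,0],"fingers": 1}
    - {"delta_pos": [0,0,-3],"dr": [0,0,0],"fingers": 1}

```text
time: 15.12
tool_pos: [0.5891, 0.0158, 0.1245]
tool_rot: [-3.141, 0.0, -2.914]
contact_force: [0.1, -0.2, -2.1]
opening: 0.0597
grip_force: 35.0
```

```bash
python3 - <<'E'
from h import *
s=state(); f=(np.array([.589,.0158,.21]),s[1])
print(s[0]); plan([.439,.273,.19],rot(180.8),2,frm=f)
for h in(.014,.04): print(proj(viewer.camera_params("scene"),[.439,.273,h]))
E
```

```text
[0.58910984 0.0157855  0.12454967]
dpos [4.4, 14.22, 0.99] dr [-0.0, 0.0, 6.1] rows>= 2.4
dpos [5.9, 13.67, 1.0] dr [-0.0, 0.0, 6.1] rows>= 2.4
[326.65555892 387.97352954]
[326.46091089 382.08791045]
```

Call:
step_arm:
  increments:
    - {"delta_pos": [0,0,-2],"dr": [0,0,0],"fingers": 1}
    - {"delta_pos": [0,0,-5],"dr": [0,0,0],"fingers": 1}
    - {"delta_pos": [0,0,-8],"dr": [0,0,0],"fingers": 1}
    - {"delta_pos": [0.4,1.4,-8.5],"dr": [0,0,0.6],"fingers": 1}
    - {"delta_pos": [1.2,4,-8.5],"dr": [0,0,1.7],"fingers": 1}

```text
time: 15.75
tool_pos: [0.5676, 0.0526, 0.2083]
tool_rot: [3.141, -0.0, -2.946]
contact_force: [0.0, -0.1, -2.1]
opening: 0.0594
grip_force: 35.0
```

```bash
python3 - <<'E'
from h import *
s=state(); print(s[0],s[2]["opening"]); R1=s[1]*R.from_rotvec([0,0,np.radians(0)])
# commanded pose of last call
b=(np.array([.5891,.0158,.1246])+s[1].apply([.012,.04,-.085]), s[1]); print(b[0])
go([.439,.273,.19],rot(180.8),frm=b)
E
```

```text
[0.56764371 0.05257983 0.20833235] 0.05939870263386955
[0.56954403 0.05269037 0.20960391]
dpos [8.52, 24.15, 1.96] dr [0.0, -0.0, 10.4] rows>= 4.1
```

Call:
step_arm:
  increments:
    - {"delta_pos": [1.7,4.8,0],"dr": [0,0,2],"fingers": 1}
    - {"delta_pos": [3.6,10,0.4],"dr": [0,0,4],"fingers": 1}
    - {"delta_pos": [5.5,15.5,1],"dr": [0,0,7],"fingers": 1}
    - {"delta_pos": [7.4,21,1.5],"dr": [0,0,9],"fingers": 1}
    - {"delta_pos": [8.5,24.1,2],"dr": [0,0,10.4],"fingers": 1}

```text
time: 16.38
tool_pos: [0.4343, 0.274, 0.1876]
tool_rot: [-3.141, -0.002, -3.124]
contact_force: [0.9, -0.7, -1.7]
opening: 0.0596
grip_force: 35.0
```

Call:
step_arm:
  increments:
    - {"delta_pos": [0,0,1],"dr": [0,0,0],"fingers": 1}
    - {"delta_pos": [0,0,3],"dr": [0,0,0],"fingers": 1}
    - {"delta_pos": [0,0,6],"dr": [0,0,0],"fingers": 1}
    - {"delta_pos": [0,0,7.5],"dr": [0,0,0],"fingers": 1}
    - {"delta_pos": [0,0,8],"dr": [0,0,0],"fingers": 1}

```text
time: 17.0
tool_pos: [0.437, 0.271, 0.1076]
tool_rot: [-3.141, -0.002, -3.126]
contact_force: [0.2, 0.4, -2.2]
opening: 0.0598
grip_force: 35.0
```

```bash
python3 - <<'E'
from h import *
p,im=shot("wrist","w10"); s=state(); print(s[0],np.degrees(s[2]["tool_rot"]),s[2]["contact_force"])
g=cv2.cvtColor(im,cv2.COLOR_BGR2GRAY)
cv2.imwrite("pics/c7.png",cv2.resize(im[100:400,150:550],None,fx=2,fy=2))
for n,(x,y) in dict(a=(.413,.236),b=(.413,.310),c=(.465,.310),d=(.465,.236)).items(): print(n,((proj(p,[x,y,.04])-[150,100])*2).round(0))
E
```

```text
[0.43727366 0.27118242 0.1077164 ] [-1.79961402e+02 -6.99090237e-02 -1.79075947e+02] [-0.12987645 -0.69093786 -2.30362563]
a [233. 200.]
b [446. 204.]
c [437. 342.]
d [236. 339.]
```

View pics/c7.png

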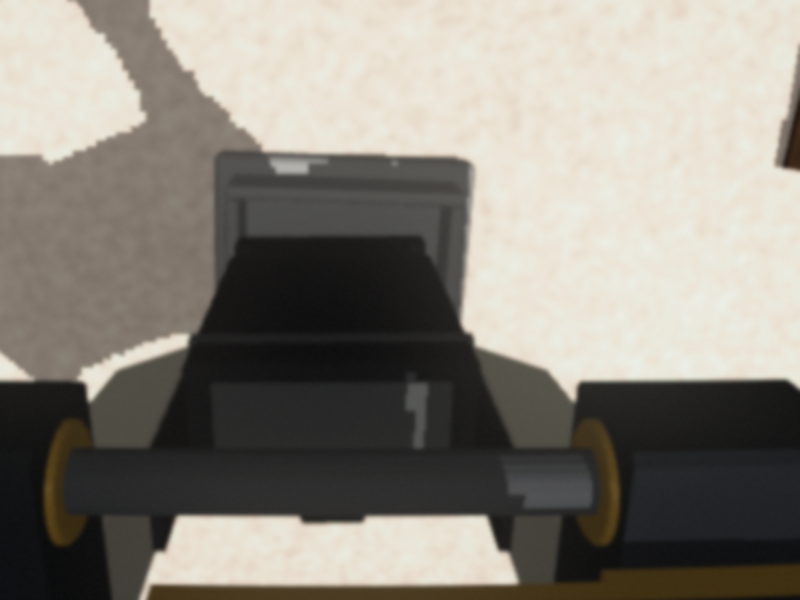

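The wrist crop shows the gripped pack with its near bottom edge at (237–425, 240), hanging over the cup. The cup's near inner rim edge is at about (240–445, 204), so only a small sideways shift is needed.

```bash
python3 - <<'E'
from h import *
p=viewer.camera_params("wrist"); s=state(); c=lambda u,v:(150+u/2-.25,100+v/2-.25)
for n,u,v,z in[("pkL",237,240,.0597),("pkR",425,240,.0597),("cupL",240,203,.04),("cupR",446,207,.04),("outL",217,155,.03),("outR",472,160,.03)]: print(n,onz(p,c(u,v),z).round(4))
print(s[0])
E
```

```text
pkL [0.4221 0.2395 0.0597]
pkR [0.4211 0.3008 0.0597]
cupL [0.414  0.2383 0.04  ]
cupR [0.4143 0.3101 0.04  ]
outL [0.3989 0.2292 0.03  ]
outR [0.3992 0.32   0.03  ]
[0.43727366 0.27118242 0.1077164 ]
```

Call:
step_arm:
  increments:
    - {"delta_pos": [-0.2,0.4,0],"dr": [0,0,0],"fingers": 1}
    - {"delta_pos": [-0.2,0.4,1.5],"dr": [0,0,0],"fingers": 1}
    - {"delta_pos": [-0.2,0.4,3],"dr": [0,0,0],"fingers": 1}
    - {"delta_pos": [-0.2,0.4,4],"dr": [0,0,0],"fingers": 1}
    - {"delta_pos": [-0.2,0.4,4.3],"dr": [0,0,0],"fingers": 1}

```text
time: 17.68
tool_pos: [0.4388, 0.2754, 0.0645]
tool_rot: [-3.141, -0.002, -3.125]
contact_force: [-0.5, 0.3, -1.4]
opening: 0.06
grip_force: 35.0
```

Call:
step_arm:
  increments:
    - {"delta_pos": [0,0,0.05],"dr": [0,0,0],"fingers": 1}
    - {"delta_pos": [0,0,0.1],"dr": [0,0,0],"fingers": 1}
    - {"delta_pos": [0,0,0.15],"dr": [0,0,0],"fingers": 1}
    - {"delta_pos": [0,0,0.15],"dr": [0,0,0],"fingers": 1}
    - {"delta_pos": [0,0,0.15],"dr": [0,0,0],"fingers": 1}

```text
time: 18.3
tool_pos: [0.4395, 0.2757, 0.0642]
tool_rot: [3.142, 0.0, -3.125]
contact_force: [0.3, 0.2, -2.7]
opening: 0.0598
grip_force: 35.0
```

Call:
step_arm:
  increments:
    - {"delta_pos": [0,0,0.05],"dr": [0,0,0],"fingers": 1}
    - {"delta_pos": [0,0,0.1],"dr": [0,0,0],"fingers": 1}
    - {"delta_pos": [0,0,0.15],"dr": [0,0,0],"fingers": 1}
    - {"delta_pos": [0,0,0.2],"dr": [0,0,0],"fingers": 1}
    - {"delta_pos": [0,0,0.2],"dr": [0,0,0],"fingers": 1}

```text
time: 18.92
tool_pos: [0.4394, 0.2756, 0.062]
tool_rot: [-3.141, -0.0, -3.125]
contact_force: [0.2, 0.2, -2.2]
opening: 0.0598
grip_force: 35.0
```

Call:
step_arm:
  increments:
    - {"delta_pos": [0,0,0.05],"dr": [0,0,0],"fingers": 1}
    - {"delta_pos": [0,0,0.1],"dr": [0,0,0],"fingers": 1}
    - {"delta_pos": [0,0,0.15],"dr": [0,0,0],"fingers": 1}
    - {"delta_pos": [0,0,0.2],"dr": [0,0,0],"fingers": 1}
    - {"delta_pos": [0,0,0.2],"dr": [0,0,0],"fingers": 1}

```text
time: 19.55
tool_pos: [0.4398, 0.2756, 0.0619]
tool_rot: [3.141, 0.002, -3.125]
contact_force: [-4.1, -2.3, 14.7]
opening: 0.0596
grip_force: 35.0
```

Call:
step_arm:
  increments:
    - {"delta_pos": [0,0,-0.2],"dr": [0,0,0],"fingers": 0}
    - {"delta_pos": [0,0,-0.2],"dr": [0,0,0],"fingers": -1}
    - {"delta_pos": [0,0,-0.2],"dr": [0,0,0],"fingers": -1}
    - {"delta_pos": [0,0,-0.2],"dr": [0,0,0],"fingers": -1}
    - {"delta_pos": [0,0,-1],"dr": [0,0,0],"fingers": -1}

```text
time: 20.18
tool_pos: [0.439, 0.2755, 0.0698]
tool_rot: [-3.141, -0.001, -3.125]
contact_force: [0.2, 0.1, 0.6]
opening: 0.091
grip_force: 0.0
```

Call:
step_arm:
  increments:
    - {"delta_pos": [0,0,-2],"dr": [0,0,0],"fingers": -1}
    - {"delta_pos": [0,0,-6],"dr": [0,0,0],"fingers": -1}
    - {"delta_pos": [0,0,-9],"dr": [0,0,0],"fingers": -1}
    - {"delta_pos": [0,0,-10],"dr": [0,0,0],"fingers": -1}
    - {"delta_pos": [0,0,-10],"dr": [0,0,0],"fingers": -1}

```text
time: 20.8
tool_pos: [0.4395, 0.2757, 0.1702]
tool_rot: [3.141, 0.001, -3.125]
contact_force: [0.0, -0.3, -0.6]
opening: 0.0918
grip_force: 0.0
```

```bash
cat >> h.py <<'E'
L=.028 # TCP reading lies this far beyond the real tips
def tcp(tip,Q): return np.array(tip)+Q.apply([0,0,L])
E
python3 - <<'E'
from h import *
t=viewer.camera_params("top")
for n,a,z in[("tin",(354,300),.036),("small",(421,220),.06),("red1",(482,307),.03),("red2",(390,340),.03),("tama",(301,297),.03)]: print(n,onz(t,a,z).round(3))
# verify spent pack and cup
p,im=shot("wrist","w11"); s=state(); print(s[0],s[2]["opening"],s[2]["contact_force"],s[2]["time"])
f=np.array([.493,-.272]); a=np.radians(88.5); zp=np.array([np.cos(a),np.sin(a)])
Q=rot(88.5,-40); P=tcp([*(f+.010*zp),.09],Q); print("pre",P)
plan([P[0],P[1]+0.0,.17],rot(88.5),3)
print("then"); go(P,Q,frm=(np.array([P[0],P[1],.17]),rot(88.5)))
E
```

```text
tin [ 0.42  -0.074  0.036]
small [ 0.653 -0.236  0.06 ]
red1 [ 0.435 -0.419  0.03 ]
red2 [ 0.324 -0.178  0.03 ]
tama [0.415 0.069 0.03 ]
[0.43896912 0.27545775 0.16930207] 0.0917383636703601 [ 0.22150044 -0.7581543  -0.83059706] 20.85
pre [ 0.49279064 -0.27999531  0.06855076]
dpos [-1.49, -18.54, -0.01] dr [-0.0, -0.0, 30.8] rows>= 3.0
dpos [-10.78, -15.16, -0.02] dr [-0.0, -0.0, 30.8] rows>= 3.0
dpos [-17.02, -7.5, -0.02] dr [-0.0, -0.0, 30.8] rows>= 3.0
then
dpos [-0.0, -0.0, 10.14] dr [0.0, -40.0, -0.0] rows>= 3.7
```

Call:
step_arm:
  increments:
    - {"delta_pos": [-0.3,-4,0],"dr": [0,0,7],"fingers": -1}
    - {"delta_pos": [-0.7,-9,0],"dr": [0,0,15],"fingers": -1}
    - {"delta_pos": [-1.1,-14,0],"dr": [0,0,23],"fingers": -1}
    - {"delta_pos": [-1.5,-18.5,0],"dr": [0,0,30.8],"fingers": -1}
    - {"delta_pos": [-1.5,-18.5,0],"dr": [0,0,30.8],"fingers": -1}

```text
time: 21.48
tool_pos: [0.457, 0.0885, 0.1687]
tool_rot: [-3.14, -0.002, 2.616]
contact_force: [-0.0, 0.2, 0.1]
opening: 0.0922
grip_force: 0.0
```

Call:
step_arm:
  increments:
    - {"delta_pos": [-2.6,-3.7,0],"dr": [0,0,7],"fingers": -1}
    - {"delta_pos": [-5.2,-7.4,0],"dr": [0,0,15],"fingers": -1}
    - {"delta_pos": [-8,-11,0],"dr": [0,0,23],"fingers": -1}
    - {"delta_pos": [-10.8,-15.2,0],"dr": [0,0,30.8],"fingers": -1}
    - {"delta_pos": [-10.8,-15.2,0],"dr": [0,0,30.8],"fingers": -1}

```text
time: 22.1
tool_pos: [0.4754, -0.0963, 0.1689]
tool_rot: [-3.14, -0.001, 2.08]
contact_force: [0.6, 1.6, -0.6]
opening: 0.0917
grip_force: 0.0
```

Call:
step_arm:
  increments:
    - {"delta_pos": [-4,-1.8,0],"dr": [0,0,7],"fingers": -1}
    - {"delta_pos": [-8,-3.7,0],"dr": [0,0,15],"fingers": -1}
    - {"delta_pos": [-12.5,-5.5,0],"dr": [0,0,23],"fingers": -1}
    - {"delta_pos": [-17,-7.5,0],"dr": [0,0,30.8],"fingers": -1}
    - {"delta_pos": [-17,-7.5,0],"dr": [0,0,30.8],"fingers": -1}

```text
time: 22.72
tool_pos: [0.4937, -0.2805, 0.1687]
tool_rot: [-3.14, -0.001, 1.545]
contact_force: [-0.4, 0.6, 0.3]
opening: 0.092
grip_force: 0.0
```

```bash
python3 - <<'E'
from h import *
p,im=shot("wrist","w12"); s=state(); print(s[0],np.degrees(s[2]["tool_rot"]),s[2]["qpos"])
g=cv2.cvtColor(im,cv2.COLOR_BGR2GRAY)
m=(g<60).astype(np.uint8)*255; m[270:]=0
cs=[c for c in cv2.findContours(m,0,1)[0] if cv2.contourArea(c)>800]
for c in cs: 
    r=cv2.minAreaRect(c); print(r, [onz(p,b,.034).round(4)[:2].tolist() for b in cv2.boxPoints(r)])
f=np.array([.493,-.272]); print([proj(p,[.493+dx,-.272+dy,.034]).round(0).tolist() for dx,dy in((-.03,.05),(.03,.05),(.03,-.05),(-.03,-.05))])
E
```

```text
[ 0.49350877 -0.27868437  0.16875398] [-1.79902445e+02 -1.13147348e-01  8.86414673e+01] [-6.49644418e-01  4.43618642e-01  1.45041811e+00  6.35283400e-04
  1.25009277e+00 -6.26136258e-01]
((316.9999694824219, 202.99996948242188), (111.99998474121094, 65.99998474121094), 90.0) [[0.4686, -0.2241], [0.5244, -0.2255], [0.5243, -0.3265], [0.4636, -0.3249]]
((79.38716125488281, 109.80545043945312), (133.36477661132812, 72.04692077636719), 3.5763344764709473) [[0.2264, -0.2095], [0.244, -0.1505], [0.3596, -0.1645], [0.3477, -0.2224]]
[[277.0, 145.0], [348.0, 143.0], [349.0, 254.0], [283.0, 256.0]]
```

```bash
python3 - <<'E'
from h import *
s=state(); f=np.array([.495,-.274]); a=np.radians(88.6); zp=np.array([np.cos(a),np.sin(a)])
Q=rot(88.6,-40); P=tcp([*(f+.010*zp),.08],Q); print(s[0],P); go(P,Q)
P2=tcp([*(f+.010*zp),.011],Q); go(P2,Q,frm=(P,Q))
E
```

```text
[ 0.49350877 -0.27868437  0.16875398] [ 0.49480459 -0.28199567  0.05855076]
dpos [-0.35, 0.16, 11.02] dr [-0.1, -40.1, 0.1] rows>= 3.7
dpos [4.44, -0.0, 5.29] dr [0.0, 0.0, 0.0] rows>= 1.1
```

Call:
step_arm:
  increments:
    - {"delta_pos": [0,0.1,2],"dr": [0,-9,0],"fingers": -1}
    - {"delta_pos": [-0.1,0.2,5],"dr": [0,-19,0],"fingers": -1}
    - {"delta_pos": [-0.2,0.2,8],"dr": [0,-29,0],"fingers": -1}
    - {"delta_pos": [-0.3,0.2,10.5],"dr": [0,-38,0],"fingers": -1}
    - {"delta_pos": [-0.3,0.2,11],"dr": [0,-40,0],"fingers": -1}

```text
time: 23.4
tool_pos: [0.4964, -0.2776, 0.0605]
tool_rot: [-3.134, 0.692, 1.551]
contact_force: [11.9, -29.4, 18.4]
opening: 0.0916
grip_force: 0.0
```

```bash
python3 - <<'E'
from h import *
s=state(); f=np.array([.495,-.274]); a=np.radians(88.6); zp=np.array([np.cos(a),np.sin(a)])
print(s[0],s[2]["qpos"],s[2]["contact_force"])
Q=rot(88.6,-40); P2=tcp([*(f+.010*zp),.011],Q); go(P2,Q)
E
```

```text
[ 0.49640508 -0.27756411  0.06053851] [-0.26304394  0.59458686  1.82114459 -0.99691888  0.83253332  0.4996763 ] [ 11.93473864 -29.35057022  18.36603493]
dpos [4.19, -0.11, 5.75] dr [-0.3, -0.3, 0.2] rows>= 1.1
```

Call:
step_arm:
  increments:
    - {"delta_pos": [-0.7,0,-0.8],"dr": [0,3,0],"fingers": -1}
    - {"delta_pos": [-1.5,0,-1.7],"dr": [0,7,0],"fingers": -1}
    - {"delta_pos": [-2,0,-2.3],"dr": [0,12,0],"fingers": -1}
    - {"delta_pos": [-2,0,-2.3],"dr": [0,15,0],"fingers": -1}
    - {"delta_pos": [-2,0,-2.3],"dr": [0,15,0],"fingers": -1}

```text
time: 24.02
tool_pos: [0.4974, -0.2809, 0.0934]
tool_rot: [-3.139, 0.431, 1.546]
contact_force: [-0.3, -0.1, 0.2]
opening: 0.0916
grip_force: 0.0
```

```bash
python3 - <<'E'
from h import *
s=state(); f=np.array([.495,-.274]); a=np.radians(88.6); zp=np.array([np.cos(a),np.sin(a)])
print(s[0],s[2]["tool_rot"],s[2]["qpos"],s[2]["contact_force"],s[2]["time"])
# did the pack move?
p,im=shot("wrist","w13"); g=cv2.cvtColor(im,cv2.COLOR_BGR2GRAY); m=(g<60).astype(np.uint8)*255; m[275:]=0
for c in cv2.findContours(m,0,1)[0]:
    if cv2.contourArea(c)>800: r=cv2.minAreaRect(c); print(r,[onz(p,b,.034).round(4)[:2].tolist() for b in cv2.boxPoints(r)], cv2.boundingRect(c))
print([proj(p,[*(f+k*zp),z]).round(0).tolist() for k in(.05,-.05) for z in(0,.034)])
Q=rot(88.6,-25); P2=tcp([*(f+.014*zp),.05],Q);go(P2,Q); P3=tcp([*(f+.014*zp),.0095],Q); go(P3,Q,frm=(P2,Q))
E
```

```text
[ 0.49744586 -0.28094881  0.09335762] [-3.13852383  0.43099594  1.54597463] [-0.41224452  0.48557145  1.71896066 -0.54473068  0.84610803 -0.03902514] [-0.25048623 -0.09137349  0.2241829 ] 24.025
((556.654296875, 148.35205078125), (66.48308563232422, 38.987361907958984), 6.911227226257324) [[0.6249, -0.2531], [0.6193, -0.2274], [0.6616, -0.2323], [0.6707, -0.2592]] (526, 125, 67, 45)
((312.5, 177.5), (149.0, 103.0), 90.0) [[0.4696, -0.2122], [0.5254, -0.2136], [0.532, -0.3268], [0.456, -0.325]] (261, 103, 104, 150)
((30.999996185302734, 64.99999237060547), (61.99999237060547, 119.99998474121094), 0.0) [[0.3131, -0.2177], [0.3478, -0.1559], [0.3797, -0.159], [0.3521, -0.22]] (0, 5, 63, 121)
[[311.0, 99.0], [311.0, 122.0], [312.0, 221.0], [312.0, 250.0]]
dpos [3.66, -0.2, 5.82] dr [-0.2, -0.3, 0.0] rows>= 1.1
dpos [1.71, -0.0, 3.67] dr [0.0, 0.0, 0.0] rows>= 0.6
```

Call:
step_arm:
  increments:
    - {"delta_pos": [1.2,-0.2,1.9],"dr": [0,-0.3,0],"fingers": -1}
    - {"delta_pos": [2.4,-0.2,4],"dr": [0,-0.3,0],"fingers": -1}
    - {"delta_pos": [3.4,-0.2,5.9],"dr": [0,-0.3,0],"fingers": -1}
    - {"delta_pos": [4.4,-0.2,7.9],"dr": [0,-0.3,0],"fingers": -1}
    - {"delta_pos": [4.7,-0.2,8.6],"dr": [0,-0.3,0],"fingers": -1}

```text
time: 24.7
tool_pos: [0.4941, -0.2735, -0.0066]
tool_rot: [-3.134, 0.435, 1.548]
contact_force: [0.3, 0.7, 0.4]
opening: 0.0916
grip_force: 0.0
```

```bash
python3 - <<'E'
from h import *
s=state(); f=np.array([.495,-.2765]); a=np.radians(88.6); zp=np.array([np.cos(a),np.sin(a)])
print(s[0]-s[1].apply([0,0,L]),s[2]["contact_force"],s[2]["opening"])
Q=rot(88.6,-25); P3=tcp([*(f+.014*zp),.0095],Q); go(P3,Q)
E
```

```text
[ 0.49462442 -0.26171873  0.01875381] [0.29096948 0.73451104 0.42356286] 0.0915966544273109
dpos [0.32, 0.1, 0.87] dr [-0.4, -0.1, 0.1] rows>= 0.1
```

Call:
step_arm:
  increments:
    - {"delta_pos": [0.2,0.1,0.5],"dr": [0,0,0],"fingers": -1}
    - {"delta_pos": [0.3,0.1,0.7],"dr": [0,0,0],"fingers": -1}
    - {"delta_pos": [0.3,0.1,0.7],"dr": [0,0,0],"fingers": 0}
    - {"delta_pos": [0.3,0.1,0.7],"dr": [0,0,0],"fingers": 1}
    - {"delta_pos": [0.3,0.1,0.7],"dr": [0,0,0],"fingers": 1}
  newtons: 40

```text
time: 25.32
tool_pos: [0.4962, -0.2758, -0.0121]
tool_rot: [-3.139, 0.436, 1.544]
contact_force: [-0.1, -0.2, 0.4]
opening: 0.0667
grip_force: 0.0
```

Call:
step_arm:
  increments:
    - {"delta_pos": [0,0,0],"dr": [0,0,0],"fingers": 1}
    - {"delta_pos": [0,0,0],"dr": [0,0,0],"fingers": 1}
    - {"delta_pos": [-0.3,0,-0.7],"dr": [0,0,0],"fingers": 1}
    - {"delta_pos": [-0.8,0,-1.8],"dr": [0,0,0],"fingers": 1}
    - {"delta_pos": [-1.7,0,-3.6],"dr": [0,0,0],"fingers": 1}

```text
time: 25.95
tool_pos: [0.4959, -0.2756, 0.0278]
tool_rot: [-3.137, 0.436, 1.545]
contact_force: [1.7, 0.4, -1.5]
opening: 0.0594
grip_force: 39.9
```

```bash
python3 - <<'E'
from h import *
s=state(); t0=s[0]-s[1].apply([0,0,L]); print(t0)
Q1=rot(88.6,20); Q2=rot(88.6,65); a=(s[0],s[1])
for tip,Q in(([.485,-.24,.11],Q1),([.475,-.22,.10],Q2)):
    P=tcp(tip,Q); go(P,Q,frm=a); a=(P,Q)
E
```

```text
[ 0.49632184 -0.26377865  0.05320425]
dpos [1.71, -1.21, -6.95] dr [-0.3, 45.0, -0.2] rows>= 4.2
dpos [3.49, -1.05, 0.8] dr [0.0, 45.0, 0.0] rows>= 4.2
```

Call:
step_arm:
  increments:
    - {"delta_pos": [0.3,-0.2,-2.5],"dr": [0,6,0],"fingers": 1}
    - {"delta_pos": [0.7,-0.5,-4.5],"dr": [0,16,0],"fingers": 1}
    - {"delta_pos": [1.1,-0.8,-6],"dr": [0,26,0],"fingers": 1}
    - {"delta_pos": [1.5,-1,-7],"dr": [0,36,0],"fingers": 1}
    - {"delta_pos": [1.7,-1.2,-7],"dr": [0,45,0],"fingers": 1}

```text
time: 26.58
tool_pos: [0.4868, -0.2311, 0.0863]
tool_rot: [3.139, -0.352, 1.545]
contact_force: [-0.2, -0.8, -3.1]
opening: 0.06
grip_force: 39.9
```

Call:
step_arm:
  increments:
    - {"delta_pos": [0.7,-0.2,0.2],"dr": [0,9,0],"fingers": 1}
    - {"delta_pos": [1.4,-0.4,0.3],"dr": [0,18,0],"fingers": 1}
    - {"delta_pos": [2.1,-0.6,0.5],"dr": [0,27,0],"fingers": 1}
    - {"delta_pos": [2.8,-0.9,0.7],"dr": [0,36,0],"fingers": 1}
    - {"delta_pos": [3.5,-1,0.8],"dr": [0,45,0],"fingers": 1}

```text
time: 27.2
tool_pos: [0.477, -0.1956, 0.0889]
tool_rot: [-3.141, -1.137, 1.542]
contact_force: [0.5, -0.4, -2.3]
opening: 0.0597
grip_force: 39.9
```

```bash
python3 - <<'E'
from h import *
s=state(); print("tip",s[0]-s[1].apply([0,0,L]),np.degrees(s[2]["tool_rot"]),s[2]["qpos"],s[2]["contact_force"],s[2]["opening"])
Q2=rot(88.6,65); P=tcp([.475,-.22,.064],Q2); go(P,Q2)
shot("scene","s14"); shot("top","t14")
E
```

```text
tip [ 0.47625288 -0.22099003  0.100686  ] [-179.98641712  -65.15824144   88.35597701] [-0.93893721  0.97585855  1.26442144  0.62330531  1.87685856 -1.04200921] [ 0.51106692 -0.39748052 -2.33258779] 0.059726695921845374
dpos [-3.3, -0.14, 1.63] dr [0.2, -0.2, -0.1] rows>= 0.6
```

Call:
step_arm:
  increments:
    - {"delta_pos": [-0.8,0,0.4],"dr": [0,-0.2,0],"fingers": 1}
    - {"delta_pos": [-1.6,0,0.8],"dr": [0,-0.2,0],"fingers": 1}
    - {"delta_pos": [-2.4,0,1.1],"dr": [0,-0.2,0],"fingers": 1}
    - {"delta_pos": [-2.9,0,1.4],"dr": [0,-0.2,0],"fingers": 1}
    - {"delta_pos": [-3.1,0,1.5],"dr": [0,-0.2,0],"fingers": 1}

```text
time: 27.92
tool_pos: [0.4766, -0.194, 0.0535]
tool_rot: [-3.134, -1.131, 1.536]
contact_force: [-0.7, 0.2, -2.0]
opening: 0.0596
grip_force: 39.9
```

Call:
step_arm:
  increments:
    - {"delta_pos": [0,0,0],"dr": [0,0,0],"fingers": 1}
    - {"delta_pos": [-0.1,0,0.05],"dr": [0,0,0],"fingers": 1}
    - {"delta_pos": [-0.2,0,0.1],"dr": [0,0,0],"fingers": 1}
    - {"delta_pos": [-0.2,0,0.1],"dr": [0,0,0],"fingers": 1}
    - {"delta_pos": [-0.2,0,0.1],"dr": [0,0,0],"fingers": 1}

```text
time: 28.55
tool_pos: [0.4766, -0.1941, 0.0516]
tool_rot: [-3.134, -1.131, 1.536]
contact_force: [0.4, 0.4, -1.8]
opening: 0.0598
grip_force: 39.9
```

Call:
step_arm:
  increments:
    - {"delta_pos": [0,0,0],"dr": [0,-0.2,0],"fingers": 1}
    - {"delta_pos": [-0.1,0,0.05],"dr": [0,-0.2,0],"fingers": 1}
    - {"delta_pos": [-0.1,0,0.05],"dr": [0,-0.2,0],"fingers": 1}
    - {"delta_pos": [-0.2,0,0.1],"dr": [0,-0.2,0],"fingers": 1}
    - {"delta_pos": [-0.2,0,0.1],"dr": [0,-0.2,0],"fingers": 1}

```text
time: 29.18
tool_pos: [0.4766, -0.1941, 0.0496]
tool_rot: [-3.135, -1.128, 1.537]
contact_force: [-0.5, -0.9, 0.3]
opening: 0.0599
grip_force: 39.9
```

Call:
step_arm:
  increments:
    - {"delta_pos": [0,0,0],"dr": [0,0.4,0],"fingers": 1}
    - {"delta_pos": [-0.05,0,0],"dr": [0,0.4,0],"fingers": 1}
    - {"delta_pos": [-0.05,0,0],"dr": [0,0.4,0],"fingers": 0.2}
    - {"delta_pos": [-0.05,0,0],"dr": [0,0.4,0],"fingers": -0.5}
    - {"delta_pos": [-0.05,0,0],"dr": [0,0.4,0],"fingers": -1}

```text
time: 29.8
tool_pos: [0.4766, -0.1942, 0.0486]
tool_rot: [-3.133, -1.135, 1.535]
contact_force: [0.0, -1.1, -0.4]
opening: 0.0744
grip_force: 0.0
```

Call:
step_arm:
  increments:
    - {"delta_pos": [0,0,0],"dr": [0,0,0],"fingers": -1}
    - {"delta_pos": [0,0,-2],"dr": [0,0,0],"fingers": -1}
    - {"delta_pos": [0,0,-5],"dr": [0,0,0],"fingers": -1}
    - {"delta_pos": [0,0,-9],"dr": [0,0,0],"fingers": -1}
    - {"delta_pos": [0,0,-12],"dr": [0,0,0],"fingers": -1}

```text
time: 30.42
tool_pos: [0.4736, -0.3043, 0.1001]
tool_rot: [-3.135, -1.134, 1.536]
contact_force: [0.2, 0.3, -0.0]
opening: 0.0921
grip_force: 0.0
```

```bash
python3 - <<'E'
from h import *
s=state(); print("tip",s[0]-s[1].apply([0,0,L]),np.degrees(s[2]["tool_rot"]),s[2]["contact_force"],s[2]["opening"])
for n in("scene","top"):
    p,im=shot(n,n[0]+"15"); g=cv2.cvtColor(im,cv2.COLOR_BGR2GRAY)
    C=[(x,y,z) for z in(.1,0) for x,y in((.447,-.203),(.507,-.203),(.507,-.237),(.447,-.237))]
    q=np.array([proj(p,c) for c in C]); print(n,q.round(0).tolist())
    x0,y0=q.min(0).astype(int)-8; x1,y1=q.max(0).astype(int)+8
    for r in g[y0:y1:3,x0:x1:3]: print(''.join('#' if v<55 else '+' if v<100 else '.' for v in r))
E
```

```text
tip [ 0.47291154 -0.32965625  0.11190911] [-179.60006635  -64.96701369   88.01329971] [ 0.18558313  0.27921932 -0.00709532] 0.09206287149990955
scene [[369.0, 217.0], [347.0, 213.0], [350.0, 204.0], [372.0, 208.0], [368.0, 242.0], [347.0, 238.0], [350.0, 230.0], [371.0, 233.0]]
.....+......++
....++......++
.....+......++
............++
....#++++#+.++
....#++++++#.+
....####++#+.+
....#######...
....#######...
....#######...
....#######...
....#######...
....#######...
....#######...
.....######...
..........+...
..............
..............
top [[406.0, 291.0], [408.0, 268.0], [421.0, 270.0], [419.0, 292.0], [401.0, 297.0], [402.0, 275.0], [414.0, 276.0], [413.0, 298.0]]
............
............
............
............
......++++..
.....#++++..
....+#++++..
....##++++..
....##++++..
....##++++..
....##++++..
....#####+..
....####++++
.......+++++
......++++++
```

```bash
python3 - <<'E'
from h import *
s=state(); a=(s[0],s[1])
for tip,Q in(([.474,-.29,.21],rot(88,32)),([.4763,-.2233,.16],rot(88)),([.4763,-.2233,.076],rot(88))):
    P=tcp(tip,Q); go(P,Q,frm=a); a=(P,Q); print(P)
p=viewer.camera_params("top"); im=cv2.imread("pics/t15.png"); g=cv2.cvtColor(im,cv2.COLOR_BGR2GRAY)
w=g[255:310,390:432]; m=((w>55)&(w<110)).astype(np.uint8)
n,l,st,c=cv2.connectedComponentsWithStats(m); print(st.tolist())
for i in range(1,n):
    if st[i,4]>60: print(onz(p,c[i]+[390,255],.1))
E
```

```text
dpos [9.1, -0.01, -0.9] dr [-0.2, -32.8, 0.1] rows>= 3.1
[ 0.47451783 -0.2751713   0.18625465]
dpos [1.53, -0.0, 7.35] dr [0.0, -32.0, 0.0] rows>= 3.0
[ 0.4763 -0.2233  0.132 ]
dpos [0.0, -0.0, 8.4] dr [0.0, 0.0, 0.0] rows>= 1.3
[ 0.4763 -0.2233  0.048 ]
[[0, 0, 42, 55, 1655], [6, 16, 36, 39, 633], [13, 26, 1, 10, 10], [12, 37, 7, 6, 12]]
[ 0.44204709 -0.23115189  0.1       ]
```

Call:
step_arm:
  increments:
    - {"delta_pos": [2.5,0,-0.9],"dr": [0,-5,0],"fingers": -1}
    - {"delta_pos": [5,0,-0.9],"dr": [0,-12,0],"fingers": -1}
    - {"delta_pos": [7.5,0,-0.9],"dr": [0,-20,0],"fingers": -1}
    - {"delta_pos": [9,0,-0.9],"dr": [0,-28,0],"fingers": -1}
    - {"delta_pos": [9.1,0,-0.9],"dr": [0,-32.8,0],"fingers": -1}

```text
time: 31.15
tool_pos: [0.4752, -0.2713, 0.1877]
tool_rot: [-3.141, -0.557, 1.545]
contact_force: [-0.2, 0.3, -0.4]
opening: 0.0918
grip_force: 0.0
```

Call:
step_arm:
  increments:
    - {"delta_pos": [0.4,0,1],"dr": [0,-9,0],"fingers": -1}
    - {"delta_pos": [0.8,0,3],"dr": [0,-18,0],"fingers": -1}
    - {"delta_pos": [1.2,0,5],"dr": [0,-27,0],"fingers": -1}
    - {"delta_pos": [1.5,0,7],"dr": [0,-32,0],"fingers": -1}
    - {"delta_pos": [1.5,0,7.3],"dr": [0,-32,0],"fingers": -1}

```text
time: 31.78
tool_pos: [0.4751, -0.2176, 0.1311]
tool_rot: [-3.136, -0.005, 1.548]
contact_force: [0.7, -0.0, -0.3]
opening: 0.0919
grip_force: 0.0
```

```bash
python3 - <<'E'
from h import *
p,im=shot("wrist","w16"); s=state(); print(s[0],np.degrees(s[2]["tool_rot"]),s[2]["contact_force"])
go([.4763,-.2233,.048],rot(88))
g=cv2.cvtColor(im,cv2.COLOR_BGR2GRAY)
C=[s[1].apply([x,y,0])[:2]+[.4763,-.2233] for x,y in((.017,-.03),(.017,.03),(-.017,.03),(-.017,-.03))]
print([proj(p,[*c,.1]).round(0).tolist() for c in C])
for r in g[190:320:5,230:410:3]: print(''.join('#' if v<32 else '+' if v<60 else ':' if v<100 else '.' for v in r))
E
```

```text
[ 0.47555174 -0.21907214  0.13131894] [-179.72115849   -0.3227269    88.58256585] [ 0.22261174 -0.54558484 -0.24660855]
dpos [-0.47, 0.13, 8.33] dr [-0.3, -0.3, 0.6] rows>= 1.3
[[269.0, 233.0], [367.0, 233.0], [365.0, 284.0], [271.0, 284.0]]
............................................................
............................................................
............................................................
..................+++++++++++++++++++++++...................
.................++++++++++++++++++++++++...................
................++++++++++++++++++++++++++..................
...............:++#++++++++++#+++++++++++++.................
..............:################+##+++++++++.................
.............:++++++++++++++++++++++++++++++:...............
.:...........+#++++++++++++++++++++++++++++++:..............
............:+###++++++++++++++++++++++++++++:..............
.............+##+++++::::::++++++++++++::++++:..............
.............+##++++++++++++++++++++++++++###:..............
......:......+##++++++++++++++++++++++++++###:..............
.:...........+##++++++++++++++++++++++++++##+:..............
........:....+##++++++++++++++++++++++++++##+:..............
..:..........+###+++++++++++++++++++++++++##+....::.........
.............:###+++++++++++++++++++++++++##+...............
.............:######################+++++###+...............
..............:::::::::::+######+::::::::::::...............
...............:.........:++++++:..:........................
...............:............................................
...........................::.........:.....................
...............:........:...................................
.................:......::.....:............................
............................................................
```

Call:
step_arm:
  increments:
    - {"delta_pos": [-0.4,0.1,1],"dr": [-0.3,-0.3,0.5],"fingers": -1}
    - {"delta_pos": [-0.4,0.1,4],"dr": [-0.3,-0.3,0.5],"fingers": -1}
    - {"delta_pos": [-0.4,0.1,7],"dr": [-0.3,-0.3,0.5],"fingers": -1}
    - {"delta_pos": [-0.4,0.1,8.3],"dr": [-0.3,-0.3,0.5],"fingers": -1}
    - {"delta_pos": [-0.4,0.1,8.3],"dr": [-0.3,-0.3,0.5],"fingers": -1}

```text
time: 32.45
tool_pos: [0.4762, -0.2255, 0.0482]
tool_rot: [3.141, 0.001, 1.533]
contact_force: [-0.6, 0.4, 1.4]
opening: 0.0917
grip_force: 0.0
```

Call:
step_arm:
  increments:
    - {"delta_pos": [0,0,0],"dr": [0,0,0],"fingers": 0.2}
    - {"delta_pos": [0,0,0],"dr": [0,0,0],"fingers": 1}
    - {"delta_pos": [0,0,0],"dr": [0,0,0],"fingers": 1}
    - {"delta_pos": [0,0,0],"dr": [0,0,0],"fingers": 1}
    - {"delta_pos": [0,0,0],"dr": [0,0,0],"fingers": 1}
  newtons: 35

```text
time: 33.08
tool_pos: [0.4768, -0.2249, 0.0494]
tool_rot: [3.139, 0.002, 1.534]
contact_force: [-0.9, 1.6, 4.8]
opening: 0.0596
grip_force: 34.9
```

```bash
python3 - <<'E'
from h import *
s=state(); print(s[0],np.degrees(s[2]["tool_rot"]),s[2]["contact_force"],s[2]["opening"])
a=(s[0]+[0,0,.15],s[1]); plan([.5885,.0155,.215],rot(193),3,frm=a)
E
```

```text
[ 0.47682912 -0.22493158  0.04942874] [1.79863498e+02 1.13938611e-01 8.79052824e+01] [-0.94165736  1.62111591  4.78984312] 0.05960300963258638
dpos [8.14, 3.43, -0.53] dr [-0.0, 0.1, -35.0] rows>= 3.3
dpos [4.7, 7.48, -0.52] dr [-0.0, 0.1, -35.0] rows>= 3.3
dpos [-0.44, 8.83, -0.52] dr [-0.0, 0.1, -35.0] rows>= 3.3
```

Call:
step_arm:
  increments:
    - {"delta_pos": [0,0,-1],"dr": [0,0,0],"fingers": 1}
    - {"delta_pos": [0,0,-4],"dr": [0,0,0],"fingers": 1}
    - {"delta_pos": [0,0,-9],"dr": [0,0,0],"fingers": 1}
    - {"delta_pos": [0,0,-14],"dr": [0,0,0],"fingers": 1}
    - {"delta_pos": [0,0,-15],"dr": [0,0,0],"fingers": 1}

```text
time: 33.7
tool_pos: [0.4779, -0.2255, 0.2028]
tool_rot: [3.134, 0.005, 1.534]
contact_force: [-0.3, -0.5, -1.8]
opening: 0.06
grip_force: 34.9
```

Call:
step_arm:
  increments:
    - {"delta_pos": [1.6,0.6,0],"dr": [0,0,-7],"fingers": 1}
    - {"delta_pos": [3.6,1.5,0],"dr": [0,0,-16],"fingers": 1}
    - {"delta_pos": [6,2.5,-0.5],"dr": [0,0,-26],"fingers": 1}
    - {"delta_pos": [8.1,3.4,-0.5],"dr": [0,0,-35],"fingers": 1}
    - {"delta_pos": [8.1,3.4,-0.5],"dr": [0,0,-35],"fingers": 1}

```text
time: 34.33
tool_pos: [0.5131, -0.1435, 0.2028]
tool_rot: [-3.141, 0.0, 2.147]
contact_force: [-0.7, -0.7, -1.7]
opening: 0.06
grip_force: 34.9
```

Call:
step_arm:
  increments:
    - {"delta_pos": [1,1.6,0],"dr": [0,0,-7],"fingers": 1}
    - {"delta_pos": [2.2,3.5,0],"dr": [0,0,-16],"fingers": 1}
    - {"delta_pos": [3.5,5.5,-0.5],"dr": [0,0,-26],"fingers": 1}
    - {"delta_pos": [4.7,7.5,-0.5],"dr": [0,0,-35],"fingers": 1}
    - {"delta_pos": [4.7,7.5,-0.5],"dr": [0,0,-35],"fingers": 1}

```text
time: 34.95
tool_pos: [0.5506, -0.0643, 0.208]
tool_rot: [-3.14, 0.001, 2.754]
contact_force: [0.4, -0.0, -2.3]
opening: 0.0599
grip_force: 34.9
```

Call:
step_arm:
  increments:
    - {"delta_pos": [-0.1,1.9,0],"dr": [0,0,-7],"fingers": 1}
    - {"delta_pos": [-0.2,4,0],"dr": [0,0,-16],"fingers": 1}
    - {"delta_pos": [-0.4,6.5,-0.5],"dr": [0,0,-26],"fingers": 1}
    - {"delta_pos": [-0.5,8.8,-0.5],"dr": [0,0,-35],"fingers": 1}
    - {"delta_pos": [-0.5,8.8,-0.5],"dr": [0,0,-35],"fingers": 1}

```text
time: 35.58
tool_pos: [0.5883, 0.0147, 0.2131]
tool_rot: [-3.14, 0.0, -2.92]
contact_force: [0.1, 0.0, -3.1]
opening: 0.0598
grip_force: 34.9
```

```bash
python3 - <<'E'
from h import *
p,im=shot("wrist","w17"); s=state(); print(s[0],np.degrees(s[2]["tool_rot"]),s[2]["contact_force"],s[2]["opening"])
go([.590,.0158,.18],rot(193.2))
g=cv2.cvtColor(im,cv2.COLOR_BGR2GRAY)
for r in g[150:300:5,220:420:3]: print(''.join('#' if v<32 else '+' if v<60 else ':' if v<100 else '.' for v in r))
E
```

```text
[0.58803316 0.01398908 0.2130914 ] [-1.79864192e+02 -1.12002982e-02 -1.67385761e+02] [-0.30069526 -0.71771233 -2.90702885] 0.05979645703228957
dpos [-0.23, 0.14, 3.31] dr [-0.1, -0.0, -0.6] rows>= 0.5
.......+++++:++++++::::::::++++++++++::::::::::::::::::::..........
.......:+::::++++++::::::::::::::::::::::::::::....::::::..........
......:::::.......:::..............................................
...................................................................
...................................................................
...................................................................
...................................................................
...................................................................
...................................................................
................:.:+++++++++++++++++++++++++++.....................
................:++:::+###################+:::++:..................
................:##:::+###################+:::++:..................
................:##:::+###################+:::++:..................
...............
[... 440 characters left out ...]
#+++:...............
...........:+####################################+++:..............
...........+######################################+++..............
..........:++######################################++:.............
........:+++++++++++++++##+##########++++++++++++++++++............
.........++#########################################+++:...........
......::++##########################################++++:..........
...:::::+++###################################+++###+++++:::::.....
:::::::++++##################################+++++###++++::::::::::
:::::::+#+##++++++++++++++++++++++++++++++++++:::++++###++:::::::::
::::::+#####+++++++++++++++++++++++++++++++++++::++++##+##+::::::::
```

Call:
step_arm:
  increments:
    - {"delta_pos": [-0.2,0.15,1],"dr": [0,0,-0.6],"fingers": 1}
    - {"delta_pos": [-0.2,0.15,2.5],"dr": [0,0,-0.6],"fingers": 1}
    - {"delta_pos": [-0.2,0.15,4],"dr": [0,0,-0.6],"fingers": 1}
    - {"delta_pos": [-0.2,0.15,4.5],"dr": [0,0,-0.6],"fingers": 1}
    - {"delta_pos": [-0.2,0.15,4.5],"dr": [0,0,-0.6],"fingers": 1}

```text
time: 36.25
tool_pos: [0.5901, 0.0167, 0.1683]
tool_rot: [-3.14, 0.001, -2.906]
contact_force: [-0.1, -0.0, -1.6]
opening: 0.0594
grip_force: 34.9
```

Call:
step_arm:
  increments:
    - {"delta_pos": [0,0,0.3],"dr": [0,0,0],"fingers": 1}
    - {"delta_pos": [0,0,0.6],"dr": [0,0,0],"fingers": 1}
    - {"delta_pos": [0,0,0.9],"dr": [0,0,0],"fingers": 1}
    - {"delta_pos": [0,0,1.2],"dr": [0,0,0],"fingers": 1}
    - {"delta_pos": [0,0,1.2],"dr": [0,0,0],"fingers": 1}

```text
time: 36.88
tool_pos: [0.5901, 0.0168, 0.1565]
tool_rot: [-3.14, 0.001, -2.906]
contact_force: [0.3, -0.6, -2.6]
opening: 0.0596
grip_force: 34.9
```

Call:
step_arm:
  increments:
    - {"delta_pos": [0,0,0.4],"dr": [0,0,0],"fingers": 1}
    - {"delta_pos": [0,0,0.8],"dr": [0,0,0],"fingers": 1}
    - {"delta_pos": [0,0,1.2],"dr": [0,0,0],"fingers": 1}
    - {"delta_pos": [0,0,1.6],"dr": [0,0,0],"fingers": 1}
    - {"delta_pos": [0,0,1.8],"dr": [0,0,0],"fingers": 1}

```text
time: 37.5
tool_pos: [0.5902, 0.0167, 0.1384]
tool_rot: [-3.14, 0.001, -2.906]
contact_force: [-0.6, -0.9, -1.7]
opening: 0.0597
grip_force: 34.9
```

Call:
step_arm:
  increments:
    - {"delta_pos": [0,0,0.6],"dr": [0,0,0],"fingers": 1}
    - {"delta_pos": [0,0,1.2],"dr": [0,0,0],"fingers": 1}
    - {"delta_pos": [0,0,1.8],"dr": [0,0,0],"fingers": 1}
    - {"delta_pos": [0,0,2.4],"dr": [0,0,0],"fingers": 1}
    - {"delta_pos": [0,0,2.8],"dr": [0,0,0],"fingers": 1}

```text
time: 38.12
tool_pos: [0.5902, 0.0167, 0.1103]
tool_rot: [-3.14, 0.001, -2.906]
contact_force: [0.1, -1.7, -1.9]
opening: 0.06
grip_force: 34.9
```

Call:
step_arm:
  increments:
    - {"delta_pos": [0,0,0.3],"dr": [0,0,0],"fingers": 1}
    - {"delta_pos": [0,0,0.6],"dr": [0,0,0],"fingers": 1}
    - {"delta_pos": [0,0,0.9],"dr": [0,0,0],"fingers": 1}
    - {"delta_pos": [0,0,1.2],"dr": [0,0,0],"fingers": 1}
    - {"delta_pos": [0,0,1.2],"dr": [0,0,0],"fingers": 1}

```text
time: 38.75
tool_pos: [0.5902, 0.0167, 0.0986]
tool_rot: [-3.14, 0.001, -2.906]
contact_force: [0.7, -0.5, -2.5]
opening: 0.0601
grip_force: 34.9
```

Call:
step_arm:
  increments:
    - {"delta_pos": [0,0,0.2],"dr": [0,0,0],"fingers": 1}
    - {"delta_pos": [0,0,0.3],"dr": [0,0,0],"fingers": 1}
    - {"delta_pos": [0,0,0.3],"dr": [0,0,0],"fingers": 0}
    - {"delta_pos": [0,0,0.3],"dr": [0,0,0],"fingers": -1}
    - {"delta_pos": [0,0,0.3],"dr": [0,0,0],"fingers": -1}

```text
time: 39.38
tool_pos: [0.5907, 0.0166, 0.0962]
tool_rot: [-3.139, 0.002, -2.906]
contact_force: [-0.5, 0.6, 0.3]
opening: 0.075
grip_force: 0.0
```

Call:
step_arm:
  increments:
    - {"delta_pos": [0,0,0],"dr": [0,0,0],"fingers": -1}
    - {"delta_pos": [0,0,-2],"dr": [0,0,0],"fingers": -1}
    - {"delta_pos": [0,0,-5],"dr": [0,0,0],"fingers": -1}
    - {"delta_pos": [0,0,-6],"dr": [0,0,0],"fingers": 0}
    - {"delta_pos": [0,0,-6],"dr": [0,0,0],"fingers": 1}

```text
time: 40.0
tool_pos: [0.5905, 0.0167, 0.1561]
tool_rot: [-3.139, 0.003, -2.906]
contact_force: [-0.1, -0.3, -0.5]
opening: 0.0762
grip_force: 0.0
```

Call:
step_arm:
  increments:
    - {"delta_pos": [0,0,0],"dr": [0,0,0],"fingers": 1}
    - {"delta_pos": [0,0,0],"dr": [0,0,0],"fingers": 1}
    - {"delta_pos": [0,0,0],"dr": [0,0,0],"fingers": 1}
    - {"delta_pos": [0,0,1],"dr": [0,0,0],"fingers": 1}
    - {"delta_pos": [0,0,2.5],"dr": [0,0,0],"fingers": 1}

```text
time: 40.62
tool_pos: [0.5904, 0.0167, 0.13]
tool_rot: [-3.139, 0.002, -2.906]
contact_force: [1.2, 0.3, 0.4]
opening: 0.0265
grip_force: 0.0
```

```bash
python3 - <<'E'
from h import *
p,im=shot("wrist","w18"); s=state(); print(s[0],np.degrees(s[2]["tool_rot"]),s[2]["contact_force"],s[2]["opening"],s[2]["time"])
g=cv2.cvtColor(im,cv2.COLOR_BGR2GRAY)
C=[s[1].apply([x,y,0])[:2]+[.589,.016] for x,y in((.017,-.03),(.017,.03))]
print([proj(p,[*c,z]).round(0).tolist() for c in C for z in(.1225,.1455)])
for r in g[200:300:5,220:420:3]: print(''.join('#' if v<32 else '+' if v<60 else ':' if v<100 else '.' for v in r))
E
```

```text
[0.58888212 0.01682403 0.12740789] [-1.79955674e+02 -1.37859377e-01 -1.66507096e+02] [-0.59922798  0.44153639 -2.65590653] 0.022469809868638623 40.675
[[261.0, 234.0], [254.0, 248.0], [371.0, 234.0], [378.0, 248.0]]
...................................................................
...................................................................
...................................................................
...................................................................
.........:..:################################+++++.................
.........:+++::################################+:::.::.............
.........:###:+#################################+:+##..............
.........:###+##################################+:+##..............
..........##+++++++++++++++++++++++++++++++++++++++##:.............
..........########################################+#+..............
..........+#########################################+..............
..........+##########################################..............
..........+###++++++++++++++++++++++++++++++++++####+..............
..........+####+++++++++++++++++++++++++++++++++####+..............
..........:####+++++++++++++++++++++++++++++++++####:..............
..........:####+++:::+++++++++++++++++++++++:::+####:..............
..........:#+::::::::##+++++++++++++++++++##:::::::+:..............
.........:::::::::::+##+++++++++++++++++++##:::::::::::............
::::::::::::::::::::###+++++++++++++++++++##+:::::::::::::::::::::.
############+:::::::###+++++++++++++++++++###:::::::+#########+++++
```

Call:
step_arm:
  increments:
    - {"delta_pos": [0,0,0],"dr": [0,0,0],"fingers": 1}
    - {"delta_pos": [0,0,0],"dr": [0,0,0],"fingers": 1}
    - {"delta_pos": [0,0,0.4],"dr": [0,0,0],"fingers": 1}
    - {"delta_pos": [0,0,0.8],"dr": [0,0,0],"fingers": 1}
    - {"delta_pos": [0,0,1.2],"dr": [0,0,0],"fingers": 1}

```text
time: 41.3
tool_pos: [0.5903, 0.0167, 0.1185]
tool_rot: [-3.14, 0.001, -2.906]
contact_force: [-0.1, -0.1, -0.5]
opening: 0.0007
grip_force: 0.0
```

Call:
step_arm:
  increments:
    - {"delta_pos": [0,0,0.4],"dr": [0,0,0],"fingers": 1}
    - {"delta_pos": [0,0,0.8],"dr": [0,0,0],"fingers": 1}
    - {"delta_pos": [0,0,1.2],"dr": [0,0,0],"fingers": 1}
    - {"delta_pos": [0,0,1.6],"dr": [0,0,0],"fingers": 1}
    - {"delta_pos": [0,0,2],"dr": [0,0,0],"fingers": 1}

```text
time: 41.92
tool_pos: [0.5905, 0.0167, 0.0988]
tool_rot: [-3.139, 0.002, -2.906]
contact_force: [-0.7, 0.8, 4.7]
opening: 0.0005
grip_force: 2.3
```

Call:
step_arm:
  increments:
    - {"delta_pos": [0,0,0.3],"dr": [0,0,0],"fingers": 1}
    - {"delta_pos": [0,0,0.6],"dr": [0,0,0],"fingers": 1}
    - {"delta_pos": [0,0,0.9],"dr": [0,0,0],"fingers": 1}
    - {"delta_pos": [0,0,1.2],"dr": [0,0,0],"fingers": 1}
    - {"delta_pos": [0,0,1.4],"dr": [0,0,0],"fingers": 1}

```text
time: 42.55
tool_pos: [0.5905, 0.0166, 0.0847]
tool_rot: [-3.139, 0.002, -2.906]
contact_force: [-0.6, 0.7, 5.4]
opening: 0.0004
grip_force: 2.6
```

Call:
step_arm:
  increments:
    - {"delta_pos": [0,0,0.1],"dr": [0,0,0],"fingers": 1}
    - {"delta_pos": [0,0,0.2],"dr": [0,0,0],"fingers": 1}
    - {"delta_pos": [0,0,0.3],"dr": [0,0,0],"fingers": 1}
    - {"delta_pos": [0,0,0.35],"dr": [0,0,0],"fingers": 1}
    - {"delta_pos": [0,0,0.4],"dr": [0,0,0],"fingers": 1}

```text
time: 43.18
tool_pos: [0.5909, 0.0166, 0.0815]
tool_rot: [-3.139, 0.003, -2.906]
contact_force: [-1.5, 0.7, 11.1]
opening: 0.0006
grip_force: 5.3
```

Nearly at the stop, so I'll press a touch more, let go and retreat.

Call:
step_arm:
  increments:
    - {"delta_pos": [0,0,0.05],"dr": [0,0,0],"fingers": 1}
    - {"delta_pos": [0,0,0.1],"dr": [0,0,0],"fingers": 1}
    - {"delta_pos": [0,0,0.1],"dr": [0,0,0],"fingers": 1}
    - {"delta_pos": [0,0,0.1],"dr": [0,0,0],"fingers": 1}
    - {"delta_pos": [0,0,0.1],"dr": [0,0,0],"fingers": 1}

```text
time: 43.8
tool_pos: [0.5912, 0.0166, 0.0815]
tool_rot: [-3.139, 0.004, -2.906]
contact_force: [-2.6, 1.2, 14.1]
opening: 0.0007
grip_force: 6.8
```

Call:
step_arm:
  increments:
    - {"delta_pos": [0,0,-0.5],"dr": [0,0,0],"fingers": 1}
    - {"delta_pos": [0,0,-1.5],"dr": [0,0,0],"fingers": 1}
    - {"delta_pos": [0,0,-4],"dr": [0,0,0],"fingers": 1}
    - {"delta_pos": [0,0,-8],"dr": [0,0,0],"fingers": 1}
    - {"delta_pos": [2,0,-12],"dr": [0,0,0],"fingers": 1}

```text
time: 44.42
tool_pos: [0.5708, 0.0122, 0.2003]
tool_rot: [-3.14, 0.001, -2.906]
contact_force: [-0.2, -0.5, 0.3]
opening: -0.0002
grip_force: 0.0
```

Call:
step_arm:
  increments:
    - {"delta_pos": [1,0,-2],"dr": [0,0,0],"fingers": 1}
    - {"delta_pos": [2.5,0,-5],"dr": [0,0,0],"fingers": 1}
    - {"delta_pos": [3.5,0,-5],"dr": [0,0,0],"fingers": 1}
    - {"delta_pos": [3.5,0,-5],"dr": [0,0,0],"fingers": 1}
    - {"delta_pos": [3.5,0,-5],"dr": [0,0,0],"fingers": 1}

```text
time: 45.05
tool_pos: [0.5363, 0.0042, 0.2485]
tool_rot: [-3.14, -0.0, -2.906]
contact_force: [0.6, -0.0, 0.3]
opening: 0.0006
grip_force: 0.0
```

```bash
python3 - <<'E'
from h import *
p,im=shot("wrist","w19"); s=state(); print(s[0],s[2]["contact_force"],s[2]["time"])
g=cv2.cvtColor(im,cv2.COLOR_BGR2GRAY)
C=[s[1].apply([x,y,0])[:2]+[.589,.016] for x,y in((.012,-.025),(.012,.025))]
print("plate near edge",[proj(p,[*c,z]).round(0).tolist() for c in C for z in(.11,.1225,.1455)])
u0=int(proj(p,[.589,.016,.12])[0]); v0=int(proj(p,[.589,.016,.12])[1])
for r in g[v0-45:v0+40:3,u0-60:u0+60:2]: print(''.join('#' if v<32 else '+' if v<60 else ':' if v<100 else '.' for v in r)); 
print(u0,v0,np.round(proj(p,[.439,.2745,.114])))
q,t=shot("top","t19"); d=cv2.absdiff(t,cv2.imread("pics/top0.png")).max(2)
for n,(u,v) in dict(tama=(301,297),tin=(354,300),small=(421,220),jig=(257,210),block=(149,299),cal=(178,205),burn=(488,230)).items(): print(n,int((d[v-12:v+12,u-12:u+12]>40).sum()))
E
```

```text
[0.53648128 0.00418174 0.24852259] [ 0.40144348  0.19443715 -0.31227043] 45.1
plate near edge [[289.0, 255.0], [288.0, 260.0], [286.0, 269.0], [342.0, 255.0], [343.0, 260.0], [345.0, 269.0]]
:::::::::::::::::::::::::::::::::::::::::::::::::::::::.....
::::::::::::::::::::::::::::::::::::::::::::::::::::::::....
:::::::::::::::::::::::::::::::::::::::::::::::::::::::.....
::::::::::::::::::::::::::.::::::::::::::::::::::::::::.....
:::::::::::::::::::::::..................::::::::::::::.....
::::::::::::::::::::::.......................:....::::......
:::::::::...................................................
:::::::::....++++++++++++++++++++++++++++++++++.............
::::::::..++++++++#+#+###++###++##++++++++++++++++..........
::::::....+#++#############################+++:+#+..........
:::::.....+#++++++++++++++++++++++++++++++++++++#+..........
:::.......+#++++++++++++++++++++++++++++++++++++#+..........
..........+#++++::::::::::::::::::::::::::::++++#+..........
..........+#++++::::::::::::::::::::::::::::++++#+..........
..........+#++++:::::::::::::::::::::::::::+++++#+.....
[... 231 characters left out ...]
:++++##:..........
..........:##++:::::::::::::##+##+:::::::::::::++:..........
..........:+::::::::::::::::##+##+::::::::::::::::..........
...........:::::::::::::::::#####+::::::::::::::::..........
::::::::::++++++++++++++++:+#####+:++++++++++++++++:::::::::
#########################+:+#####+:+########################
##########################:+##++#+:+########################
##########################:+##:+#+:+########################
##########################:+##:+##:+########################
##########################++##:+##++########################
##########################++##:+##++########################
315 270 [631. 179.]
tama 479
tin 271
small 0
jig 0
block 0
cal 0
burn 0
```

```bash
python3 - <<'E'
from h import *
p=viewer.camera_params("wrist")
for n,T in(("w1",np.load("w1T.npy")),("w19",p["T"])):
    q=dict(p);q["T"]=T; im=cv2.imread(f"pics/{n}.png"); h=cv2.cvtColor(im,cv2.COLOR_BGR2HSV)
    m=cv2.inRange(h,(80,120,30),(100,255,255)); ys,xs=np.nonzero(m); print(n,"tama",onz(q,(xs.mean(),ys.mean()),.03).round(4),len(xs))
    c=proj(q,[.42,-.074,.036]).astype(int); w=cv2.cvtColor(im[c[1]-45:c[1]+45,c[0]-50:c[0]+50],cv2.COLOR_BGR2HSV)
    m=(w[...,0]>60)&(w[...,0]<130)&(w[...,2]>80)&(w[...,1]>5)
    ys,xs=np.nonzero(m); print("tin",len(xs),onz(q,(xs.mean()+c[0]-50,ys.mean()+c[1]-45),.036).round(4) if len(xs) else 0)
ps,im=shot("scene","s20"); g=cv2.cvtColor(im,cv2.COLOR_BGR2GRAY)
print([proj(ps,[.439+dx,.2745+dy,z]).round(0).tolist() for z in(.114,.04) for dx,dy in((-.017,.03),(.017,.03),(.017,-.03),(-.017,-.03))])
for r in g[330:420:3,280:370:2]: print(''.join('#' if v<35 else '+' if v<70 else ':' if v<110 else '.' for v in r))
E
```

```text
w1 tama [0.4127 0.0699 0.03  ] 2243
tin 42 [ 0.404 -0.076  0.036]
w19 tama [0.4129 0.0701 0.03  ] 2222
tin 19 [ 0.4081 -0.077   0.036 ]
[[330.0, 379.0], [314.0, 375.0], [322.0, 352.0], [337.0, 355.0], [330.0, 396.0], [315.0, 393.0], [322.0, 370.0], [337.0, 373.0]]
........................................:....
.............................................
.............................................
.............................................
.............................................
.............................................
.............................................
.............................................
.....................#::.....................
.....................+::+++#:................
....................#::+:::#:................
...................#+::::::#:................
.......:..........##::::+:##:................
...........:......#+:++:::##+................
.................:#::++::+###:::.............
.........::......+#+++:::#+##::.:............
.....:..........+.##########+.:::............
........::.....::.###++#####+..#.:...........
....:..........+.+##########..::.............
.......::.....:+.+#########+..+.:............
..............+.+.#########:..:.:............
..:..........::.+.#########..+.:.............
.............+.:..+#######:..:.:.............
..+::::.....:::++:::...+##..+.:..............
....:+:+++::+..:+++:+:+::...:.:..............
..........:++.......::++:::+..:..............
...............:+::.......::.+...............
.....................:+::....................
...........................++................
.............................................
```

```bash
python3 -c "
from cell import robot; print(robot.hand_in())"
```

```text
the job is handed in; nothing more can be done
None
```

I've handed the job in at about 45 s: the flat pack stands in the charger cup and the charged pack is latched in the bay, both confirmed in the last pictures, but tilting to grasp the charged pack once gave an unexplained 36 N wrist reading (cleared on backing off; pack shifted about 3 mm at most).

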